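# Change over the specimen bars in a cam-clamped cradle

### The arm

A 6-joint arm with a two-finger parallel gripper is mounted at the origin on the work surface. World frame = base frame: x ahead of the robot, y to its left, z up, the work surface at z = 0. Lengths are in m, angles in rad, forces in N, time in s.
With the tool pointing down it reaches from about 0.375 to 0.975 m from the base axis. Payload 3.8 kg.
Tool frame: the origin (TCP) lies on the centre line of the jaws, within the pads' length; the fingertips stand 19 mm ahead of it and the grasp point (between the pads) is the TCP (arm.tip_extent is the distance from the TCP to the fingertips, in m); z points along the fingers, y is the line along which they close (so a half turn about z gives the same grasp; the last joint's range is limited). The gripper opens to 88 mm and grips with 3 to 60 N. Pads are 18 mm wide; open, the fingers measure 123 mm over their backs; the gripper's body (75 mm by 187 mm) begins 45 mm behind the grasp point.
Start: joints at [-1.188, 0.264, 1.604, -0, 1.274, -0.037], TCP at [0.275, -0.616, 0.258] pointing down, gripper open.
Joint ranges: [-2.63, 2.63], [-0.94, 2.18], [0.31, 2.57], [-1.31, 4.45], [0, 2.66], [-2.55, 2.55]. Speed limits (rad/s): [2.57, 2.57, 3.14, 3.14, 3.14, 3.14].

### API

Orientations are given as [roll, pitch, yaw] about the fixed x, y, z axes, in that order (R = Rz(yaw) Ry(pitch) Rx(roll)).
In Python, from plant import status, cams, arm gives the robot as it stands. The module is installed in compiled form; this text tells all that it offers.
- The arm moves only by the tool apply_moves, never from a script. Its arguments are lists of equal length, an entry for each row: "dp": the shift along the tool's x, y, z in m, a list of three; "rot": the turn, a rotation vector about the tool's x, y, z in degrees, a list of three; "claw": the closure, from -1 (fully open) to 1 (shut). A call has 1 to 10 rows; each row shifts and turns the commanded pose from where the row before left it, along the tool's axes as they then stand; what a row does not reach is not made up. A row lasts 1/10 s, in which the tool goes at most 50 mm and 8.59 degrees, less where a joint would pass 70% of its speed; a pose out of reach is approached as far as the arm can. A call with a gripper value outside its range is refused whole. The fingers move at their own pace and stop on an object; "grip_force" is the grip in N (left out, the last holds). Time passes only in rows, so rows that do not move let the fingers close. It gives the time, the measured TCP pose, the force, the opening and the grip force at its end, in the units of the state.
- status.get_obs(): the state, without advancing time (a new reading comes with each control period).
- cams.read_camera(name): name is "scene" or "top" or "wrist"; returns a dict with "pixels" (480x640x3 uint8, red, green, blue), "fov_y" (degrees; the focal length in pixels is half the picture's height over the tangent of half this angle, whatever the lens; pixels are square), "cx", "cy" (the principal point, pixels), "rvec" (rotation vector, rad) and "tvec" (3), from world to camera coordinates, as OpenCV has them. Camera axes: x right, y down, z forward; pixel columns grow to the right and rows downward; lengths in m; the calibration is good to about 2 mm. A picture is of the moment at which its call begins. There is no depth.
- arm.job_done(): hands the job in; it is judged then, once.
The state is a dict: "t": time; "joints": joint angles; "qd": joint speeds; "effort": joint torques, N m; "ee_pos": TCP position; "eef_rot": TCP orientation; "force": force on the tool from outside, world axes, zero at the start; "ft_torque": the same for the moment, N m; "finger_gap": finger opening in m; "finger_force": force on a finger pad.
Only numpy, scipy, OpenCV 4.12 (cv2) and the standard library are available. Lean on these libraries where they do the work, as an engineer would, in place of code of your own. Each camera call takes 0.05 s, during which the arm holds its last target. There are 200 camera calls.

### The job

Change over the specimens: with the cradle's cam lever swung open (it may be open already), put every red-banded used bar in the grey tray and lay every blue-banded fresh bar in a bay of its own in the cradle, leaving or putting back the one that is there. Only when all are loaded, flip the lever over past centre so that it snaps fully down to the clamped end, then let go. Leave the meter, mug, screwdriver and lens holder where they are.

Things in the scene. Friction and masses are not known exactly. Their poses are not given: they have to be found in the camera images.
- cradle: Fixed aluminium specimen cradle, 260 mm (its x) by 240 mm (its y). Origin on the bench, under the bays' middle; z up. Four open-topped bays side by side along its x, pitch 62 mm; bars lie in them along its y on a floor 14 mm above the bench. Dark end wall at -y, 46 mm high. Steel teeth 14 mm above the floor, only 30 to 56 mm from mid-length, leave each bar 40 mm of width; floor free at mid-length.
- jaw_mid (a point): Middle of the jaw's blue sprung face, across all bays at the cradle's +y, top 39 mm above the bench, driven by the cam lever. Lever open: 122 mm between wall and face. Clamped: 108 mm when empty, the sprung face giving about 2 mm for the 110 mm bars, so they are held and none can be laid in.
- cam_lever (a joint): Angle (rad) of the cam lever with the weighted red ball grip, about a level pin along the cradle's y: 0 is upright; -0.85 fully open (leaning to cradle +x), +0.85 fully clamped (leaning to cradle -x). Over-centre: past 0 either way it falls over to that end by itself and stays; takes at most 6 N at the ball. It may start open or clamped, and may still be falling to its end in the first second.
- lever_grip (a point): Centre of the lever's red steel ball grip, 44 mm in diameter, on a 16 mm stem, 120 mm from the pivot pin. At either end stop it is 129 mm above the bench, upright 170 mm. Pinched from above across the cradle's y it turns freely between the fingers as the lever swings; it can also be pushed.
- lever_pivot (a point): The lever's pivot, 130 mm from the cradle's origin along its +y and 50 mm above the bench; two cheeks beside it reach 66 mm high.
- tray: Fixed grey open tray, outside 220 mm (its x) by 150 mm (its y), walls 5 mm thick and 30 mm high, floor 5 mm thick. Origin at the centre of its underside.
- bay0 (a point): Bay 0 of the cradle: where to lay a bar's centre, midway between wall and open jaw (29 mm above the bench, 4 mm from the cradle's middle towards +y, 93 mm from the cradle's middle towards -x).
- bay1 (a point): Bay 1 of the cradle: where to lay a bar's centre, midway between wall and open jaw (29 mm above the bench, 4 mm from the cradle's middle towards +y, 31 mm from the cradle's middle towards -x).
- bay2 (a point): Bay 2 of the cradle: where to lay a bar's centre, midway between wall and open jaw (29 mm above the bench, 4 mm from the cradle's middle towards +y, 31 mm from the cradle's middle towards +x).
- bay3 (a point): Bay 3 of the cradle: where to lay a bar's centre, midway between wall and open jaw (29 mm above the bench, 4 mm from the cradle's middle towards +y, 93 mm from the cradle's middle towards +x).
- used1_center (a point): Used bar: aluminium with two red bands, lies in one of the bays at the start; may be absent. 110 mm long, 30 x 30 mm square, about 0.27 kg; this point is its centre and its x axis runs along its length.
- used2_center (a point): Used bar: aluminium with two red bands, lies in one of the bays at the start; may be absent. 110 mm long, 30 x 30 mm square, about 0.27 kg; this point is its centre and its x axis runs along its length.
- used3_center (a point): Used bar: aluminium with two red bands, lies in one of the bays at the start; may be absent. 110 mm long, 30 x 30 mm square, about 0.27 kg; this point is its centre and its x axis runs along its length.
- fresh1_center (a point): Fresh bar: aluminium with two blue bands, lies already in one of the bays. 110 mm long, 30 x 30 mm square, about 0.27 kg; this point is its centre and its x axis runs along its length.
- fresh2_center (a point): Fresh bar: aluminium with two blue bands, lies on the bench at the start. 110 mm long, 30 x 30 mm square, about 0.27 kg; this point is its centre and its x axis runs along its length.
- fresh3_center (a point): Fresh bar: aluminium with two blue bands, lies on the bench at the start. 110 mm long, 30 x 30 mm square, about 0.27 kg; this point is its centre and its x axis runs along its length.
- fresh4_center (a point): Fresh bar: aluminium with two blue bands, lies on the bench at the start. 110 mm long, 30 x 30 mm square, about 0.27 kg; this point is its centre and its x axis runs along its length.
- meter: Bystander, loose on the bench: yellow hand-held meter 150 x 80 x 35 mm; origin under its centre.
- mug: Bystander, loose on the bench: blue mug 95 mm high; origin under its centre.
- driver: Bystander, loose on the bench: orange screwdriver 200 mm long; origin under its centre.
- lens: Bystander, loose on the bench: round lens holder on a post, 136 mm high; origin under its centre.
Mind the look-alikes: they are no part of the job. Leave any yellow look-alike of the part that bears fresh4_center alone.

How it is judged:
On the way, in this order (a step that is already met when the one before it is completed fails the run):
1. all used bars in the tray and all fresh bars in bays while the lever is open (x of used1_center in the frame of tray between -0.105 and 0.105 m and y of used1_center in the frame of tray between -0.07 and 0.07 m and z of used1_center in the frame of tray between 0.01 and 0.055 m and x of used2_center in the frame of tray between -0.105 and 0.105 m and y of used2_center in the frame of tray between -0.07 and 0.07 m and z of used2_center in the frame of tray between 0.01 and 0.055 m and x of used3_center in the frame of tray between -0.105 and 0.105 m and y of used3_center in the frame of tray between -0.07 and 0.07 m and z of used3_center in the frame of tray between 0.01 and 0.055 m and (distance between fresh1_center and bay0 below 0.014 m or distance between fresh1_center and bay1 below 0.014 m or distance between fresh1_center and bay2 below 0.014 m or distance between fresh1_center and bay3 below 0.014 m) and angle between the x axis of each of fresh1_center, fresh2_center, fresh3_center, fresh4_center and the y axis of cradle, either way round below 0.15 rad and (distance between fresh2_center and bay0 below 0.014 m or distance between fresh2_center and bay1 below 0.014 m or distance between fresh2_center and bay2 below 0.014 m or distance between fresh2_center and bay3 below 0.014 m) and (distance between fresh3_center and bay0 below 0.014 m or distance between fresh3_center and bay1 below 0.014 m or distance between fresh3_center and bay2 below 0.014 m or distance between fresh3_center and bay3 below 0.014 m) and (distance between fresh4_center and bay0 below 0.014 m or distance between fresh4_center and bay1 below 0.014 m or distance between fresh4_center and bay2 below 0.014 m or distance between fresh4_center and bay3 below 0.014 m) and value of joint cam_lever below -0.6 rad), for 0.2 s.
2. the lever has snapped over to the clamped end (value of joint cam_lever above 0.75 rad), for 0.2 s.
At the end, for the whole second after the job is handed in: Lever beyond 0.75 rad (clamped end); every fresh bar present within 14 mm of a bay's seat point, along the bay within 0.15 rad; every used bar present has its centre inside the tray, under 55 mm high; all at rest (x of used1_center in the frame of tray between -0.105 and 0.105 m and y of used1_center in the frame of tray between -0.07 and 0.07 m and z of used1_center in the frame of tray between 0.01 and 0.055 m and x of used2_center in the frame of tray between -0.105 and 0.105 m and y of used2_center in the frame of tray between -0.07 and 0.07 m and z of used2_center in the frame of tray between 0.01 and 0.055 m and x of used3_center in the frame of tray between -0.105 and 0.105 m and y of used3_center in the frame of tray between -0.07 and 0.07 m and z of used3_center in the frame of tray between 0.01 and 0.055 m and (distance between fresh1_center and bay0 below 0.014 m or distance between fresh1_center and bay1 below 0.014 m or distance between fresh1_center and bay2 below 0.014 m or distance between fresh1_center and bay3 below 0.014 m) and angle between the x axis of each of fresh1_center, fresh2_center, fresh3_center, fresh4_center and the y axis of cradle, either way round below 0.15 rad and (distance between fresh2_center and bay0 below 0.014 m or distance between fresh2_center and bay1 below 0.014 m or distance between fresh2_center and bay2 below 0.014 m or distance between fresh2_center and bay3 below 0.014 m) and (distance between fresh3_center and bay0 below 0.014 m or distance between fresh3_center and bay1 below 0.014 m or distance between fresh3_center and bay2 below 0.014 m or distance between fresh3_center and bay3 below 0.014 m) and (distance between fresh4_center and bay0 below 0.014 m or distance between fresh4_center and bay1 below 0.014 m or distance between fresh4_center and bay2 below 0.014 m or distance between fresh4_center and bay3 below 0.014 m) and value of joint cam_lever above 0.75 rad and linear speed of each of used1, used2, used3, fresh1, fresh2, fresh3, fresh4 below 0.03 m/s); the robot touches nothing.
It fails at once if a bystander pushed more than 60 mm from its place (distance of any of meter, mug, driver, lens from where it was at the start of the episode above 0.06 m).
Of used1, used2, used3 only 2 to 3 are there at a start; the rules pass over those that are not, and their reading is None.
At some moment in a run one of fresh2, fresh3, fresh4 may be knocked a few centimetres aside while the robot is not near it.
Once in a run the grip may slacken for a moment while it holds something.
It also fails if it takes over 208 s, if anything falls off the work surface, if the arm or the gripper's body presses on something with over 40 N, if the wrist force passes 120 N, or if a joint passes its speed limit or range.

## Working session

There is one attempt and no reset: what is moved stays moved. The work goes in short steps, Python scripts to look and compute and a tool call to move; the robot and the scene stay as the last step left them, time stands still between calls to the robot, and variables do not carry over. Pictures are saved under pics/ and viewed, at most 14 in all, crops included, and the job is handed in when it is done.

Besides the shell and the picture viewer there is one more tool, called after "Call:" as name(argument=value, ...) on one line, values as JSON. apply_moves: Moves the arm, as the interface text tells. Its arguments: {"type":"object","properties":{"dp":{"type":"array"},"rot":{"type":"array"},"claw":{"type":"array"},"grip_force":{"type":"number"}},"required":["dp","rot","claw"]}

```bash
mkdir -p pics
cat > h.py <<'E'
import numpy as np, cv2
from plant import status, cams, arm
def cap(name,fn=None):
    c=cams.read_camera(name)
    if fn: cv2.imwrite('pics/'+fn,c['pixels'][:,:,::-1])
    return c
def KRt(c):
    f=240/np.tan(np.radians(c['fov_y'])/2)
    K=np.array([[f,0,c['cx']],[0,f,c['cy']],[0,0,1.]])
    R=cv2.Rodrigues(np.array(c['rvec'],float))[0]
    return K,R,np.array(c['tvec'],float).ravel()
def ray(c,uv,z):
    K,R,t=KRt(c); uv=np.atleast_2d(uv).astype(float)
    d=(R.T@np.linalg.inv(K)@np.c_[uv,np.ones(len(uv))].T).T
    o=-R.T@t; s=(z-o[2])/d[:,2]
    return o+s[:,None]*d
def proj(c,p):
    K,R,t=KRt(c); q=(K@(R@np.atleast_2d(p).T+t[:,None])).T
    return q[:,:2]/q[:,2:]
E
python3 - <<'E'
from h import *
for n in ['scene','top']:
    c=cap(n,n+'0.png');K,R,t=KRt(c);print(n,c['fov_y'],-R.T@t,R[2])
print(status.get_obs())
E
```

```text
scene 55.47444234812074 [0.92660897 0.47544776 1.12315867] [-0.34649804 -0.43472538 -0.8312358 ]
top 44.25055085593711 [ 0.43818275 -0.04761952  1.59558956] [ 0.04721139 -0.00706651 -0.99885992]
{'t': 0.1, 'joints': array([-1.18791654e+00,  2.64694563e-01,  1.60521541e+00, -2.39182889e-05,
        1.27371317e+00, -3.69129278e-02]), 'qd': array([ 0.00089562, -0.00165501, -0.00162466, -0.00019945, -0.00060244,
        0.00098946]), 'effort': array([ 5.13676914e-04, -5.03618431e+01, -3.58071792e+01,  7.30655948e-02,
        2.33812578e-02, -6.17885485e-05]), 'ee_pos': array([ 0.2748702 , -0.61584328,  0.25651308]), 'eef_rot': array([-3.13956270e+00, -5.20936264e-05,  4.19799687e-01]), 'force': array([ 0.34458979, -0.03673444,  1.59764652]), 'ft_torque': array([-0.03677689, -0.00565889,  0.00505385]), 'finger_force': 0.0, 'finger_gap': 0.08794927801174661}
```

View pics/top0.png

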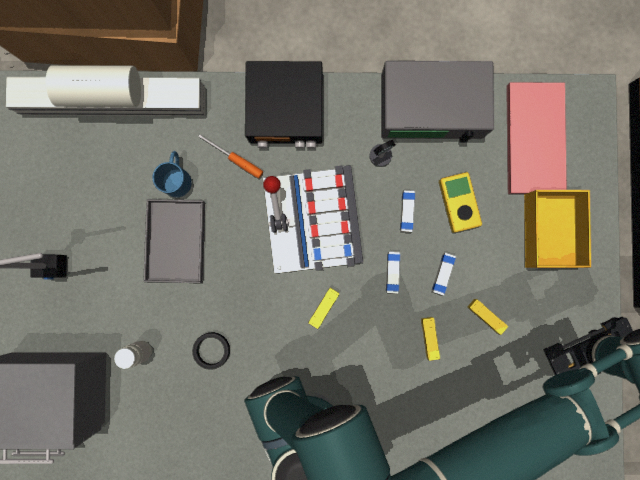

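View pics/scene0.png

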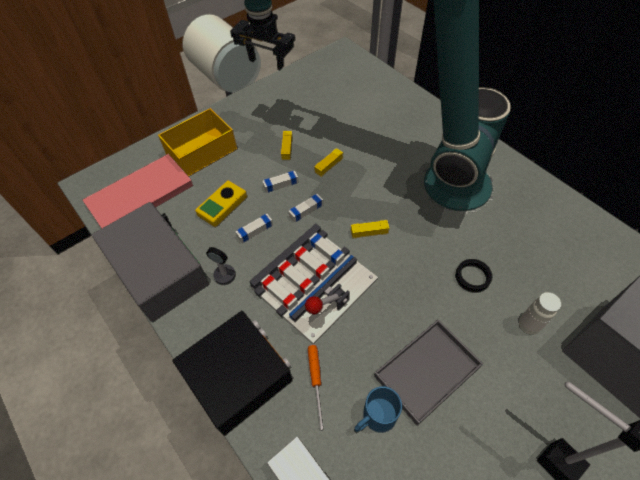

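Top view: world +x is up and +y is left. The tray is at about (175,241) px and the cradle at about (315,220). It holds three red bars and one blue bar (blue nearest the robot, at (333,252)). The lever ball at (272,185) leans to +x, so the lever is already open. Loose blue bars are at (408,212), (393,272) and (444,273). The scene view agrees, and the yellow bars are look-alikes.

```bash
cat >> h.py <<'E'
def masks(c):
    h=cv2.cvtColor(c['pixels'],cv2.COLOR_RGB2HSV)
    H,S,V=[h[:,:,i].astype(int) for i in range(3)]
    red=((H<8)|(H>172))&(S>140)&(V>90)
    blue=(H>100)&(H<125)&(S>140)&(V>70)
    return red.astype('u1'),blue.astype('u1')
def blobs(m,amin=8):
    n,l,s,ce=cv2.connectedComponentsWithStats(m)
    return [(ce[i],s[i,4],s[i,2:4]) for i in range(1,n) if s[i,4]>=amin]
def bands(c,z):
    out={}
    for n,m in zip(('red','blue'),masks(c)):
        out[n]=[(b[0].round(1),b[1],ray(c,b[0],z)[0,:2].round(4)) for b in blobs(m)]
    return out
def pairs(c,z,color,lo=.07,hi=.098):
    """bars: pairs of band blobs -> centre, yaw of length axis, spacing"""
    b=[(x[2],x[1]) for x in bands(c,z)[color] if x[1]<400]; r=[]
    for i in range(len(b)):
        for j in range(i):
            d=b[i][0]-b[j][0];L=np.hypot(*d)
            if lo<L<hi: r.append(((b[i][0]+b[j][0])/2,np.degrees(np.arctan2(d[1],d[0]))%180,L))
    return r
E
python3 - <<'E'
from h import *
c=cap('top')
for k,v in bands(c,.044).items():
    for x in v: print(k,x)
for z,k in ((.044,'red'),(.044,'blue'),(.03,'blue')):
    for p in pairs(c,z,k): print(z,k,p)
# tray : gray-brown inner region
g=cv2.cvtColor(c['pixels'],cv2.COLOR_RGB2GRAY)
m=(g[180:300,130:220]<75).astype('u1')
pts=np.argwhere(m)[:,::-1]+[130,180]
cs,_=cv2.findContours(m,cv2.RETR_EXTERNAL,cv2.CHAIN_APPROX_NONE)
k=max(cs,key=cv2.contourArea); r=cv2.minAreaRect(k)
print(r, ray(c,cv2.boxPoints(r)+[130,180],.03))
E
```

```text
red (array([338.7, 180.2]), np.int32(73), array([ 0.6759, -0.0845]))
red (array([271.2, 183.8]), np.int32(200), array([0.6657, 0.0937]))
red (array([308.5, 183.8]), np.int32(73), array([ 0.6662, -0.0048]))
red (array([341.6, 203.7]), np.int32(67), array([ 0.6135, -0.0924]))
red (array([311.4, 207.1]), np.int32(70), array([ 0.6042, -0.0125]))
red (array([344.5, 227. ]), np.int32(66), array([ 0.5521, -0.1001]))
red (array([314.2, 230.6]), np.int32(66), array([ 0.5423, -0.0204]))
blue (array([300.7, 220.2]), np.int32(308), array([0.5696, 0.0154]))
blue (array([408.5, 195.5]), np.int32(70), array([ 0.6361, -0.2692]))
blue (array([406.8, 225.3]), np.int32(67), array([ 0.5571, -0.2643]))
blue (array([347.3, 250. ]), np.int32(62), array([ 0.4915, -0.1076]))
blue (array([317.2, 253.8]), np.int32(59), array([ 0.4811, -0.0284]))
blue (array([393.3, 256.8]), np.int32(64), array([ 0.4739, -0.2285]))
blue (array([448.4, 259. ]), np.int32(69), array([ 0.4687, -0.3737]))
blue (array([392.4, 287.1]), np.int32(65), array([ 0.3945, -0.2262]))
blue (array([439.5, 287.7]), np.int32(66), array([ 0.3932, 
[... 914 characters left out ...]
5), np.float64(0.07995029706011102))
0.03 blue (array([ 0.48675, -0.06815]), np.float64(97.48658257594695), np.float64(0.08058697165175026))
0.03 blue (array([ 0.51615, -0.24825]), np.float64(156.71904068238152), np.float64(0.09133684908075165))
0.03 blue (array([ 0.43415, -0.229  ]), np.float64(178.28378598051364), np.float64(0.08013594699009927))
0.03 blue (array([ 0.4309, -0.3646]), np.float64(162.51762481787847), np.float64(0.07989017461490491))
((44.92629623413086, 60.800689697265625), (58.137760162353516, 81.0508804321289), 1.5074357986450195) [[0.40942186 0.42673828 0.03      ]
 [0.62440135 0.42488377 0.03      ]
 [0.62091328 0.27056257 0.03      ]
 [0.40583037 0.27341814 0.03      ]]
```

```bash
cat >> h.py <<'E'
from scipy.spatial.transform import Rotation as Ro
def to(x,y,z,yaw=None):
    o=status.get_obs();R=Ro.from_euler('xyz',o['eef_rot'])
    if yaw is not None:
        T=Ro.from_euler('xyz',[np.pi,0,np.radians(yaw)]);rv=np.degrees((R.inv()*T).as_rotvec());
    else: rv=None;T=R
    d=np.array([x,y,z])-o['ee_pos']
    print('t',round(o['t'],2),'pos',o['ee_pos'].round(4),'gap',round(o['finger_gap'],4),'rotvec',None if rv is None else rv.round(2),'| dp if moved after turn',(T.inv().apply(d)*1e3).round(1),'mm; now',(R.inv().apply(d)*1e3).round(1))
E
python3 -c "
from h import *
to(.671,-.0447,.25,97)"
```

```text
t 0.15 pos [ 0.2749 -0.6159  0.2567] gap 0.0882 rotvec [-8.000e-02 -7.000e-02 -7.295e+01] | dp if moved after turn [518.7 462.8   6.7] mm; now [ 594.5 -360.2    7.3]
```

Call:
apply_moves(dp=[[0,0,0],[0,0,0],[0,0,0],[0,0,0],[0,0,0],[0,0,0],[0,0,0],[0,0,0],[0,0,0]], rot=[[0,0,-8.1],[0,0,-8.1],[0,0,-8.1],[0,0,-8.1],[0,0,-8.1],[0,0,-8.1],[0,0,-8.1],[0,0,-8.1],[0,0,-8.1]], claw=[-0.14,-0.14,-0.14,-0.14,-0.14,-0.14,-0.14,-0.14,-0.14], grip_force=40)

```text
t: 1.05
ee_pos: [0.275, -0.6161, 0.2571]
eef_rot: [-3.141, -0.001, 1.698]
force: [0.1, -1.1, -0.8]
finger_gap: 0.05
finger_force: 0.0
```

```bash
python3 -c "
from h import *
to(.671,-.0447,.25,97)"
```

```text
t 1.05 pos [ 0.275  -0.6161  0.2571] gap 0.05 rotvec [-0.01 -0.05  0.28] | dp if moved after turn [518.9 462.7   7.1] mm; now [516.6 465.3   7.5]
```

Call:
apply_moves(dp=[[26,23,0],[26,23,0],[26,23,0],[26,23,0],[26,23,0],[26,23,0],[26,23,0],[26,23,0],[26,23,0],[26,23,0]], rot=[[0,0,0],[0,0,0],[0,0,0],[0,0,0],[0,0,0],[0,0,0],[0,0,0],[0,0,0],[0,0,0],[0,0,0]], claw=[-0.14,-0.14,-0.14,-0.14,-0.14,-0.14,-0.14,-0.14,-0.14,-0.14])

```text
t: 2.05
ee_pos: [0.5593, -0.2026, 0.2575]
eef_rot: [-3.141, 0.0, 1.692]
force: [1.1, 0.8, 0.1]
finger_gap: 0.0501
finger_force: 0.0
```

I gave those in mm where metres were needed. The moves were clipped to the row limit along the intended line, so no harm was done. I'll use metres from here.

```bash
python3 -c "
from h import *
to(.671,-.0447,.25,97)"
```

```text
t 2.05 pos [ 0.5593 -0.2026  0.2575] gap 0.0501 rotvec [-0.01  0.   -0.05] | dp if moved after turn [143.1 130.1   7.5] mm; now [143.2 130.    7.5]
```

Call:
apply_moves(dp=[[0.036,0.0325,0.002],[0.036,0.0325,0.002],[0.036,0.0325,0.002],[0.035,0.0325,0.002],[0,0,0]], rot=[[0,0,0],[0,0,0],[0,0,0],[0,0,0],[0,0,0]], claw=[-0.14,-0.14,-0.14,-0.14,-0.14])

```text
t: 2.55
ee_pos: [0.6725, -0.0417, 0.2485]
eef_rot: [3.141, -0.002, 1.697]
force: [-0.2, -0.5, -0.5]
finger_gap: 0.0504
finger_force: 0.0
```

```bash
python3 -c "
from h import *
to(.671,-.0447,.038,97)
c=cap('wrist','w1.png');K,R,t=KRt(c);print(-R.T@t,R[2],c['fov_y'])
for p in pairs(c,.044,'red'): print(p)
for p in pairs(c,.044,'blue'): print(p)
"
```

```text
t 2.55 pos [ 0.6725 -0.0417  0.2485] gap 0.0504 rotvec [ 0.02 -0.12  0.25] | dp if moved after turn [ -2.8  -1.9 210.5] mm; now [ -3.3  -1.9 210.5]
[0.66184059 0.03365998 0.37410054] [ 0.036852   -0.29119673 -0.95595313] 67.2534011499379
```

View pics/w1.png

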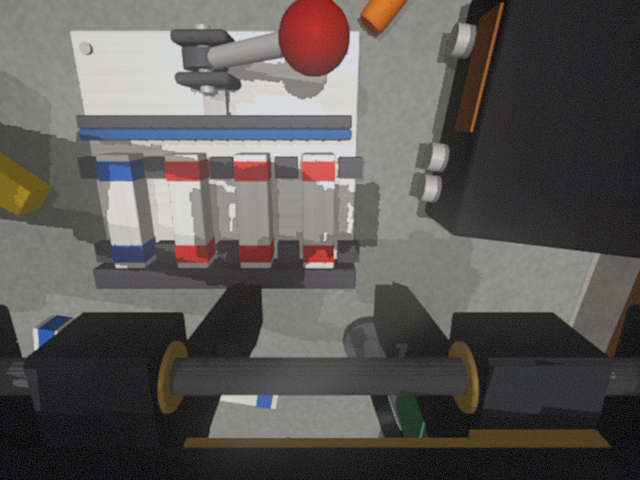

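The wrist view shows the red bars at u≈190, 253 and 318 and the blue bar at u≈125. They lie between the wall (v≈275) and the blue face (v≈133). The lever is open at (314,35). Next I'll check the positions from here.

```bash
sed -i "s/ if x\[1\]<400//" h.py; python3 -c "
from h import *
c=cap('wrist')
for k in ('red','blue'):
  for p in pairs(c,.044,k): print(k,p)
# jaw face bottom-top edge (v~140) & wall inner edge(v~265)
for uv in ((218,141),(218,129)): print(ray(c,uv,.039))
for uv in ((218,263),(218,270)): print(ray(c,uv,.046))
ct=cap('top')
for p in pairs(ct,.044,'red'): print('top',p)
"
```

```text
red (array([ 0.54925, -0.06075]), np.float64(96.99125212613943), np.float64(0.07969253415471239))
red (array([ 0.6112 , -0.05245]), np.float64(97.63259701345874), np.float64(0.07980707988643615))
red (array([ 0.67195, -0.045  ]), np.float64(97.26743216127552), np.float64(0.0798414052982536))
blue (array([ 0.48995, -0.0655 ]), np.float64(98.96851732855808), np.float64(0.07248620558423512))
[[0.5728868  0.00639988 0.039     ]]
[[0.57242244 0.01676304 0.039     ]]
[[ 0.57988708 -0.10834639  0.046     ]]
[[ 0.58021715 -0.11571246  0.046     ]]
top (array([0.66595, 0.04435]), np.float64(90.41050521384189), np.float64(0.09770250764437934))
```

Call:
apply_moves(dp=[[-0.0035,-0.0015,0.03],[0,0,0.04],[0,0,0.04],[0,0,0.04],[0,0,0.03],[0,0,0.02],[0,0,0.01],[0,0,0]], rot=[[0,0,0],[0,0,0],[0,0,0],[0,0,0],[0,0,0],[0,0,0],[0,0,0],[0,0,0]], claw=[-0.14,-0.14,-0.14,-0.14,-0.14,-0.14,-0.14,-0.14])

```text
t: 3.5
ee_pos: [0.6677, -0.0518, 0.0385]
eef_rot: [-3.139, -0.0, 1.69]
force: [-0.7, 0.6, 0.1]
finger_gap: 0.0499
finger_force: 0.0
```

Call:
apply_moves(dp=[[0,0,0],[0,0,0],[0,0,0],[0,0,0],[0,0,0],[0,0,-0.03],[0,0,-0.04],[0,0,-0.04],[0,0,-0.04],[0,0,0]], rot=[[0,0,0],[0,0,0],[0,0,0],[0,0,0],[0,0,0],[0,0,0],[0,0,0],[0,0,0],[0,0,0],[0,0,0]], claw=[1,1,1,1,1,1,1,1,1,1])

```text
t: 4.5
ee_pos: [0.6727, -0.0506, 0.1965]
eef_rot: [3.131, 0.002, 1.692]
force: [1.8, -0.6, -1.3]
finger_gap: 0.0297
finger_force: 39.9
```

```bash
python3 -c "
from h import *
to(.58,.349,.19,91)"
```

```text
t 4.5 pos [ 0.6727 -0.0506  0.1965] gap 0.0297 rotvec [0.6  0.1  5.97] | dp if moved after turn [401.2 -85.7   6.5] mm; now [407.9 -43.6   5.2]
```

Call:
apply_moves(dp=[[0,0,-0.04],[0.04,-0.0096,0],[0.04,-0.0096,0],[0.04,-0.0096,0],[0.04,-0.0096,0],[0.04,-0.0096,0],[0.04,-0.0096,0],[0.04,-0.0096,0],[0.04,-0.0096,0],[0.04,-0.0096,0]], rot=[[0,0,6],[0,0,0],[0,0,0],[0,0,0],[0,0,0],[0,0,0],[0,0,0],[0,0,0],[0,0,0],[0,0,0]], claw=[1,1,1,1,1,1,1,1,1,1])

```text
t: 5.5
ee_pos: [0.5746, 0.3089, 0.2264]
eef_rot: [-3.137, 0.002, 1.588]
force: [0.4, 0.5, -2.6]
finger_gap: 0.0297
finger_force: 39.9
```

Call:
apply_moves(dp=[[0.04,-0.0096,0],[0,0,0],[0,0,0],[0,0,0]], rot=[[0,0,0],[0,0,0],[0,0,0],[0,0,0]], claw=[1,1,1,1])

```text
t: 5.9
ee_pos: [0.566, 0.3466, 0.2278]
eef_rot: [-3.139, 0.002, 1.587]
force: [0.4, -0.2, -3.2]
finger_gap: 0.0296
finger_force: 39.9
```

```bash
python3 -c "
from h import *
to(.57,.349,.032,91)
c=cap('wrist','w2.png')"
```

```text
t 5.9 pos [0.566  0.3466 0.2278] gap 0.0296 rotvec [-0.15  0.12 -0.05] | dp if moved after turn [  2.3   4.1 195.8] mm; now [  2.7   4.6 195.7]
```

View pics/w2.png

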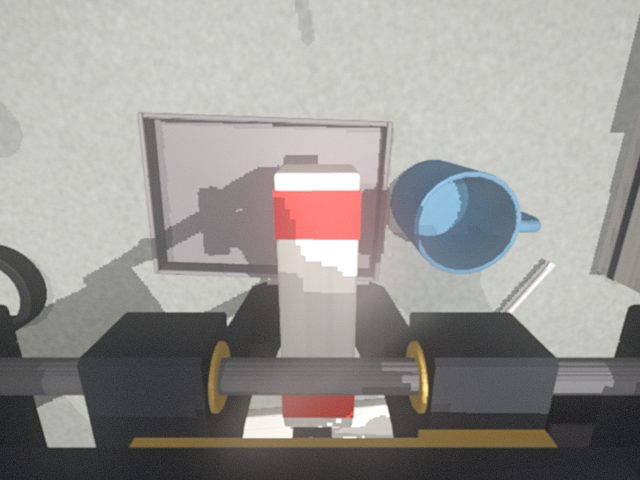

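```bash
python3 -c "
from h import *
c=cap('wrist')
print('rim',ray(c,[(466,222),(414,222),(466,172),(466,272)],.095).round(4))
print('tray',ray(c,[(139,113),(393,122),(155,277),(378,283)],.03).round(4))
"
```

```text
rim [[0.6746 0.3553 0.095 ]
 [0.6362 0.3547 0.095 ]
 [0.6696 0.392  0.095 ]
 [0.6802 0.3154 0.095 ]]
tray [[0.4116 0.4293 0.03  ]
 [0.6279 0.4255 0.03  ]
 [0.4074 0.2779 0.03  ]
 [0.6249 0.2753 0.03  ]]
```

The tray is found at x 0.410–0.627, y 0.277–0.427, centre about (0.518, 0.352). The mug's rim starts at x≈0.636, so the gripper's body must stay above 95 mm on that side. I'll release the first bar a little high there.

Call:
apply_moves(dp=[[0.005,0.024,0.03],[0,0,0.04],[0,0,0.04],[0,0,0.03],[0,0,0.018],[0,0,0.01],[0,0,0],[0,0,0],[0,0,0]], rot=[[0,0,0],[0,0,0],[0,0,0],[0,0,0],[0,0,0],[0,0,0],[0,0,0],[0,0,0],[0,0,0]], claw=[1,1,1,1,1,1,1,1,1])

```text
t: 6.9
ee_pos: [0.5922, 0.3541, 0.0642]
eef_rot: [3.138, -0.002, 1.587]
force: [0.2, 0.4, -1.9]
finger_gap: 0.0298
finger_force: 39.9
```

Call:
apply_moves(dp=[[0,0,0],[0,0,0],[0,0,0],[0,0,-0.01],[0,0,-0.04],[0,0,-0.04],[0,0,-0.04],[0,0,-0.03],[0,0,0],[0,0,0]], rot=[[0,0,0],[0,0,0],[0,0,0],[0,0,0],[0,0,0],[0,0,0],[0,0,0],[0,0,0],[0,0,0],[0,0,0]], claw=[-0.14,-0.14,-0.14,-0.14,-0.14,-0.14,-0.14,-0.14,-0.14,-0.14])

```text
t: 7.9
ee_pos: [0.5911, 0.3535, 0.2234]
eef_rot: [3.139, -0.001, 1.587]
force: [0.5, 0.6, -0.8]
finger_gap: 0.0501
finger_force: 0.0
```

```bash
python3 -c "
from h import *
to(.61,-.0525,.22,97)
c=cap('wrist')
for p in pairs(c,.035,'red'): print(p)
c=cap('top')
for p in pairs(c,.044,'red'): print('top',p)
for p in pairs(c,.03,'blue'): print('top',p)"
```

```text
t 7.9 pos [0.5911 0.3535 0.2234] gap 0.0501 rotvec [ 0.15 -0.07 -6.04] | dp if moved after turn [-405.3  -30.7    3.4] mm; now [-406.3   12.1    2.9]
top (array([ 0.60805, -0.0525 ]), np.float64(96.98251198361329), np.float64(0.07979179155777869))
top (array([0.59045, 0.3554 ]), np.float64(90.85393889940065), np.float64(0.07380819737671417))
top (array([ 0.54735, -0.06025]), np.float64(97.1161236313707), np.float64(0.07991558045838122))
top (array([ 0.59805, -0.26885]), np.float64(176.34777721969368), np.float64(0.08006260050735296))
top (array([ 0.48665, -0.06825]), np.float64(97.32741190219122), np.float64(0.08075951956271162))
top (array([ 0.51605, -0.24835]), np.float64(156.88368366804684), np.float64(0.09144189411861507))
top (array([ 0.43395, -0.2293 ]), np.float64(178.42672867325408), np.float64(0.08013020653910734))
top (array([ 0.4307, -0.3639]), np.float64(162.47443162627712), np.float64(0.07969943538068512))
```

Call:
apply_moves(dp=[[-0.0406,-0.0031,0],[-0.0406,-0.0031,0],[-0.0406,-0.0031,0],[-0.0406,-0.0031,0],[-0.0406,-0.0031,0],[-0.0406,-0.0031,0],[-0.0406,-0.0031,0],[-0.0406,-0.0031,0],[-0.0406,-0.0031,0],[-0.0406,-0.0031,0]], rot=[[0,0,-6],[0,0,0],[0,0,0],[0,0,0],[0,0,0],[0,0,0],[0,0,0],[0,0,0],[0,0,0],[0,0,0]], claw=[-0.14,-0.14,-0.14,-0.14,-0.14,-0.14,-0.14,-0.14,-0.14,-0.14])

```text
t: 9.0
ee_pos: [0.6031, -0.055, 0.2191]
eef_rot: [-3.137, -0.001, 1.692]
force: [0.2, 0.2, 0.1]
finger_gap: 0.0499
finger_force: 0.0
```

Call:
apply_moves(dp=[[0,0,0],[0,0,0],[0,0,0],[0,0,0]], rot=[[0,0,0],[0,0,0],[0,0,0],[0,0,0]], claw=[-0.14,-0.14,-0.14,-0.14])

```text
t: 9.4
ee_pos: [0.6043, -0.0521, 0.2209]
eef_rot: [-3.14, -0.001, 1.694]
force: [0.3, -0.7, -0.3]
finger_gap: 0.05
finger_force: 0.0
```

```bash
python3 -c "
from h import *
to(.609,-.0525,.038,97)"
```

```text
t 9.4 pos [ 0.6043 -0.0521  0.2209] gap 0.05 rotvec [-0.07 -0.04  0.04] | dp if moved after turn [ -1.    4.6 182.9] mm; now [ -1.1   4.8 182.9]
```

Call:
apply_moves(dp=[[-0.001,0.0048,0.03],[0,0,0.04],[0,0,0.04],[0,0,0.04],[0,0,0.02],[0,0,0.013],[0,0,0],[0,0,0]], rot=[[0,0,0],[0,0,0],[0,0,0],[0,0,0],[0,0,0],[0,0,0],[0,0,0],[0,0,0]], claw=[-0.14,-0.14,-0.14,-0.14,-0.14,-0.14,-0.14,-0.14])

```text
t: 10.2
ee_pos: [0.6105, -0.0534, 0.0396]
eef_rot: [3.14, 0.0, 1.693]
force: [0.5, 0.2, 0.7]
finger_gap: 0.0503
finger_force: 0.0
```

Call:
apply_moves(dp=[[0,0,0],[0,0,0],[0,0,0],[0,0,0],[0,0,-0.03],[0,0,-0.04],[0,0,-0.04],[0,0,-0.04],[0,0,-0.04],[0,0,0]], rot=[[0,0,0],[0,0,0],[0,0,0],[0,0,0],[0,0,0],[0,0,0],[0,0,0],[0,0,0],[0,0,0],[0,0,0]], claw=[1,1,1,1,1,1,1,1,1,1])

```text
t: 11.2
ee_pos: [0.6131, -0.0545, 0.2358]
eef_rot: [3.13, 0.003, 1.692]
force: [1.0, -0.7, -2.3]
finger_gap: 0.0298
finger_force: 40.0
```

```bash
python3 -c "
from h import *
to(.522,.353,.23,91)"
```

```text
t 11.2 pos [ 0.6131 -0.0545  0.2358] gap 0.0298 rotvec [0.66 0.13 5.94] | dp if moved after turn [409.  -84.    5.8] mm; now [415.5 -41.3   4.1]
```

Call:
apply_moves(dp=[[0.0408,-0.008,0],[0.0408,-0.008,0],[0.0408,-0.008,0],[0.0408,-0.008,0],[0.0408,-0.008,0],[0.0408,-0.008,0],[0.0408,-0.008,0],[0.0408,-0.008,0],[0.0408,-0.008,0],[0.0408,-0.008,0]], rot=[[0,0,6],[0,0,0],[0,0,0],[0,0,0],[0,0,0],[0,0,0],[0,0,0],[0,0,0],[0,0,0],[0,0,0]], claw=[1,1,1,1,1,1,1,1,1,1])

```text
t: 12.2
ee_pos: [0.5168, 0.3523, 0.2258]
eef_rot: [-3.138, 0.002, 1.587]
force: [0.7, -0.4, -3.9]
finger_gap: 0.0298
finger_force: 40.0
```

Call:
apply_moves(dp=[[0,0,0],[0,0,0],[0,0,0],[0,0,0]], rot=[[0,0,0],[0,0,0],[0,0,0],[0,0,0]], claw=[1,1,1,1])

```text
t: 12.6
ee_pos: [0.5186, 0.3501, 0.2278]
eef_rot: [-3.14, 0.001, 1.586]
force: [-0.2, 0.1, -3.1]
finger_gap: 0.0295
finger_force: 40.0
```

```bash
python3 -c "
from h import *
to(.522,.353,.032,91)"
```

```text
t 12.6 pos [0.5186 0.3501 0.2278] gap 0.0295 rotvec [-0.06  0.06 -0.14] | dp if moved after turn [  2.9   3.4 195.8] mm; now [  3.1   3.6 195.8]
```

Call:
apply_moves(dp=[[0.002,0.0035,0.04],[0,0,0.04],[0,0,0.04],[0,0,0.04],[0,0,0.02],[0,0,0.012],[0,0,0],[0,0,0],[0,0,0]], rot=[[0,0,0],[0,0,0],[0,0,0],[0,0,0],[0,0,0],[0,0,0],[0,0,0],[0,0,0],[0,0,0]], claw=[1,1,1,1,1,1,1,1,1])

```text
t: 13.5
ee_pos: [0.5238, 0.3544, 0.039]
eef_rot: [3.138, -0.002, 1.587]
force: [1.1, 0.2, -3.0]
finger_gap: 0.0297
finger_force: 40.0
```

Call:
apply_moves(dp=[[0,0,0],[0,0,0],[0,0,0],[0,0,-0.01],[0,0,-0.04],[0,0,-0.04],[0,0,-0.04],[0,0,-0.04],[0,0,-0.02],[0,0,0]], rot=[[0,0,0],[0,0,0],[0,0,0],[0,0,0],[0,0,0],[0,0,0],[0,0,0],[0,0,0],[0,0,0],[0,0,0]], claw=[-0.14,-0.14,-0.14,-0.14,-0.14,-0.14,-0.14,-0.14,-0.14,-0.14])

```text
t: 14.5
ee_pos: [0.5244, 0.3551, 0.2327]
eef_rot: [3.133, -0.005, 1.588]
force: [1.1, -0.1, 0.4]
finger_gap: 0.0503
finger_force: 0.0
```

```bash
python3 -c "
from h import *
to(.5475,-.060,.22,97)"
```

```text
t 14.5 pos [0.5244 0.3551 0.2327] gap 0.0503 rotvec [ 0.49 -0.26 -6.04] | dp if moved after turn [-414.9  -27.6   12.7] mm; now [-415.5   16.1   10.8]
```

Call:
apply_moves(dp=[[-0.0415,-0.0025,0],[-0.0415,-0.0025,0],[-0.0415,-0.0025,0],[-0.0415,-0.0025,0],[-0.0415,-0.0025,0],[-0.0415,-0.0025,0],[-0.0415,-0.0025,0],[-0.0415,-0.0025,0],[-0.0415,-0.0025,0],[-0.0405,-0.0025,0]], rot=[[0,0,-6],[0,0,0],[0,0,0],[0,0,0],[0,0,0],[0,0,0],[0,0,0],[0,0,0],[0,0,0],[0,0,0]], claw=[-0.14,-0.14,-0.14,-0.14,-0.14,-0.14,-0.14,-0.14,-0.14,-0.14])

```text
t: 15.5
ee_pos: [0.5418, -0.062, 0.225]
eef_rot: [-3.139, -0.001, 1.692]
force: [0.8, -0.0, 0.6]
finger_gap: 0.05
finger_force: 0.0
```

Call:
apply_moves(dp=[[0,0,0],[0,0,0],[0,0,0],[0,0,0]], rot=[[0,0,0],[0,0,0],[0,0,0],[0,0,0]], claw=[-0.14,-0.14,-0.14,-0.14])

```text
t: 15.9
ee_pos: [0.5427, -0.0591, 0.2262]
eef_rot: [-3.141, -0.001, 1.694]
force: [-0.2, -0.4, 0.6]
finger_gap: 0.0501
finger_force: 0.0
```

```bash
python3 -c "
from h import *
to(.548,-.060,.038,97)"
```

```text
t 15.9 pos [ 0.5427 -0.0591  0.2262] gap 0.0501 rotvec [-0.05 -0.03  0.04] | dp if moved after turn [ -1.5   5.2 188.2] mm; now [ -1.6   5.3 188.2]
```

Call:
apply_moves(dp=[[-0.001,0.005,0.035],[0,0,0.04],[0,0,0.04],[0,0,0.04],[0,0,0.02],[0,0,0.013],[0,0,0],[0,0,0]], rot=[[0,0,0],[0,0,0],[0,0,0],[0,0,0],[0,0,0],[0,0,0],[0,0,0],[0,0,0]], claw=[-0.14,-0.14,-0.14,-0.14,-0.14,-0.14,-0.14,-0.14])

```text
t: 16.7
ee_pos: [0.549, -0.0603, 0.0396]
eef_rot: [3.14, 0.0, 1.693]
force: [1.0, -0.7, 0.7]
finger_gap: 0.0504
finger_force: 0.0
```

Call:
apply_moves(dp=[[0,0,0],[0,0,0],[0,0,0],[0,0,0],[0,0,-0.03],[0,0,-0.04],[0,0,-0.04],[0,0,-0.04],[0,0,-0.04],[0,0,0]], rot=[[0,0,0],[0,0,0],[0,0,0],[0,0,0],[0,0,0],[0,0,0],[0,0,0],[0,0,0],[0,0,0],[0,0,0]], claw=[1,1,1,1,1,1,1,1,1,1])

```text
t: 17.7
ee_pos: [0.5516, -0.0614, 0.2354]
eef_rot: [3.13, 0.003, 1.692]
force: [0.4, -0.7, -1.7]
finger_gap: 0.0299
finger_force: 40.0
```

```bash
python3 -c "
from h import *
to(.456,.353,.23,91)"
```

```text
t 17.7 pos [ 0.5516 -0.0614  0.2354] gap 0.0299 rotvec [0.65 0.15 5.94] | dp if moved after turn [416.  -88.4   5.4] mm; now [423.  -44.9   3.5]
```

Call:
apply_moves(dp=[[0.0415,-0.0085,0],[0.0415,-0.0085,0],[0.0415,-0.0085,0],[0.0415,-0.0085,0],[0.0415,-0.0085,0],[0.0415,-0.0085,0],[0.0415,-0.0085,0],[0.0415,-0.0085,0],[0.0415,-0.0085,0],[0.0415,-0.0085,0]], rot=[[0,0,6],[0,0,0],[0,0,0],[0,0,0],[0,0,0],[0,0,0],[0,0,0],[0,0,0],[0,0,0],[0,0,0]], claw=[1,1,1,1,1,1,1,1,1,1])

```text
t: 18.7
ee_pos: [0.4502, 0.3523, 0.2261]
eef_rot: [-3.139, 0.002, 1.587]
force: [0.8, 0.0, -2.3]
finger_gap: 0.0298
finger_force: 40.0
```

Call:
apply_moves(dp=[[0,0,0],[0,0,0],[0,0,0],[0,0,0]], rot=[[0,0,0],[0,0,0],[0,0,0],[0,0,0]], claw=[1,1,1,1])

```text
t: 19.1
ee_pos: [0.452, 0.3501, 0.2279]
eef_rot: [-3.141, 0.001, 1.586]
force: [-0.2, 0.7, -1.6]
finger_gap: 0.0295
finger_force: 40.0
```

```bash
python3 -c "
from h import *
to(.456,.353,.034,91)"
```

```text
t 19.1 pos [0.452  0.3501 0.2279] gap 0.0295 rotvec [-0.06  0.06 -0.14] | dp if moved after turn [  2.8   4.1 193.9] mm; now [  3.    4.3 193.9]
```

Call:
apply_moves(dp=[[0.002,0.0035,0.04],[0,0,0.04],[0,0,0.04],[0,0,0.04],[0,0,0.02],[0,0,0.012],[0,0,0],[0,0,0],[0,0,0]], rot=[[0,0,0],[0,0,0],[0,0,0],[0,0,0],[0,0,0],[0,0,0],[0,0,0],[0,0,0],[0,0,0]], claw=[1,1,1,1,1,1,1,1,1])

```text
t: 20.0
ee_pos: [0.457, 0.3544, 0.0387]
eef_rot: [3.139, -0.002, 1.587]
force: [-0.2, -0.3, -2.7]
finger_gap: 0.0296
finger_force: 40.0
```

Call:
apply_moves(dp=[[0,0,0],[0,0,0],[0,0,0],[0,0,-0.01],[0,0,-0.04],[0,0,-0.04],[0,0,-0.04],[0,0,-0.04],[0,0,-0.02],[0,0,0]], rot=[[0,0,0],[0,0,0],[0,0,0],[0,0,0],[0,0,0],[0,0,0],[0,0,0],[0,0,0],[0,0,0],[0,0,0]], claw=[0.09,0.09,0.09,0.09,0.09,0.09,0.09,0.09,0.09,0.09])

```text
t: 21.0
ee_pos: [0.4576, 0.3553, 0.2323]
eef_rot: [3.134, -0.005, 1.588]
force: [0.1, 0.7, -0.4]
finger_gap: 0.0401
finger_force: 0.0
```

```bash
python3 -c "
from h import *
to(.598,-.269,.22,176.4)
c=cap('top')
for p in pairs(c,.035,'red'): print('top',p)
for p in pairs(c,.03,'blue'): print('top',p)"
```

```text
t 21.0 pos [0.4576 0.3553 0.2323] gap 0.0401 rotvec [  0.59   0.09 -85.44] | dp if moved after turn [-179.3 -614.2   12.3] mm; now [-626.6  129.9    9.9]
top (array([0.58925, 0.3601 ]), np.float64(93.37066956517154), np.float64(0.07993828869822024))
top (array([0.52335, 0.3561 ]), np.float64(88.45779387257153), np.float64(0.0780282641098724))
top (array([0.48935, 0.3951 ]), np.float64(0.0), np.float64(0.0701))
top (array([0.4552 , 0.35565]), np.float64(91.30690134932536), np.float64(0.0789205296485015))
top (array([ 0.58815, -0.3194 ]), np.float64(175.6839724801344), np.float64(0.07972609359550989))
top (array([ 0.48665, -0.06825]), np.float64(97.32741190219122), np.float64(0.08075951956271162))
top (array([ 0.43395, -0.2293 ]), np.float64(178.42672867325408), np.float64(0.08013020653910734))
top (array([ 0.4308 , -0.36425]), np.float64(162.4492450882994), np.float64(0.07992027277230727))
```

All three used bars are in the tray. The fresh bar nearest the lens has been knocked to (0.588, −0.319). I'll fetch that one first.

Call:
apply_moves(dp=[[0,0,0],[0,0,0],[0,0,0],[0,0,0],[0,0,0],[0,0,0],[0,0,0],[0,0,0],[0,0,0],[0,0,0]], rot=[[0,0,-8.5],[0,0,-8.5],[0,0,-8.5],[0,0,-8.5],[0,0,-8.5],[0,0,-8.5],[0,0,-8.5],[0,0,-8.5],[0,0,-8.5],[0,0,-8.2]], claw=[-0.14,-0.14,-0.14,-0.14,-0.14,-0.14,-0.14,-0.14,-0.14,-0.14])

```text
t: 22.05
ee_pos: [0.4541, 0.3527, 0.2238]
eef_rot: [-3.139, -0.004, 3.072]
force: [-0.5, -0.1, 0.3]
finger_gap: 0.05
finger_force: 0.0
```

```bash
python3 -c "
from h import *
to(.588,-.319,.22,175.7)"
```

```text
t 22.05 pos [0.4541 0.3527 0.2238] gap 0.05 rotvec [-0.17 -0.21  0.3 ] | dp if moved after turn [-183.9 -659.8    3.8] mm; now [-180.5 -660.7    5.1]
```

Call:
apply_moves(dp=[[-0.0125,-0.0455,0],[-0.0125,-0.0455,0],[-0.0125,-0.0455,0],[-0.0125,-0.0455,0],[-0.0125,-0.0455,0],[-0.0125,-0.0455,0],[-0.0125,-0.0455,0],[-0.0125,-0.0455,0],[-0.0125,-0.0455,0],[-0.0125,-0.0455,0]], rot=[[0,0,0],[0,0,0],[0,0,0],[0,0,0],[0,0,0],[0,0,0],[0,0,0],[0,0,0],[0,0,0],[0,0,0]], claw=[-0.14,-0.14,-0.14,-0.14,-0.14,-0.14,-0.14,-0.14,-0.14,-0.14])

```text
t: 23.05
ee_pos: [0.5441, -0.1112, 0.2241]
eef_rot: [3.141, -0.004, 3.066]
force: [0.6, 0.5, 0.1]
finger_gap: 0.0502
finger_force: 0.0
```

Call:
apply_moves(dp=[[-0.0125,-0.0455,0],[-0.0125,-0.0455,0],[-0.0125,-0.0455,0],[-0.0125,-0.0455,0],[-0.004,-0.021,0],[0,0,0],[0,0,0],[0,0,0],[0,0,0]], rot=[[0,0,0],[0,0,0],[0,0,0],[0,0,0],[0,0,0],[0,0,0],[0,0,0],[0,0,0],[0,0,0]], claw=[-0.14,-0.14,-0.14,-0.14,-0.14,-0.14,-0.14,-0.14,-0.14])

```text
t: 23.95
ee_pos: [0.5839, -0.3141, 0.2266]
eef_rot: [3.141, -0.0, 3.068]
force: [-0.5, 0.3, 0.8]
finger_gap: 0.0505
finger_force: 0.0
```

```bash
python3 -c "
from h import *
to(.588,-.319,.024,175.7)
c=cap('wrist','w3.png')
for p in pairs(c,.03,'blue',.06,.1): print(p)"
```

```text
t 23.95 pos [ 0.5839 -0.3141  0.2266] gap 0.0505 rotvec [ 0.04 -0.03  0.06] | dp if moved after turn [ -4.4  -4.5 202.6] mm; now [ -4.5  -4.7 202.6]
(array([ 0.58825, -0.32115]), np.float64(176.32945136728387), np.float64(0.0796634169490614))
```

View pics/w3.png

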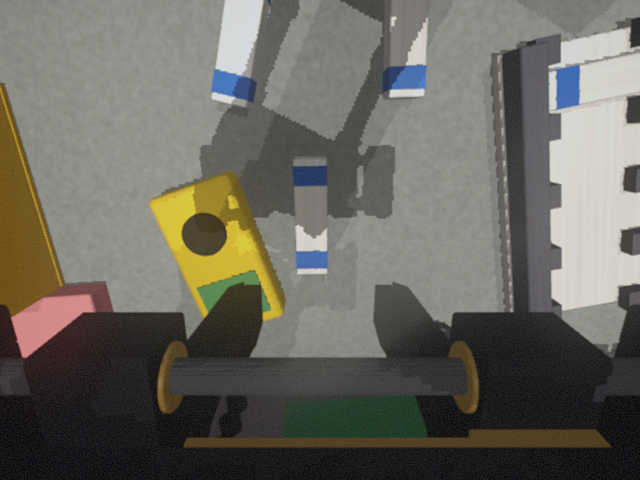

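The wrist view shows the bar at (311,215), with the meter on its left at about 40 px clearance. That is enough for a narrow opening.

Call:
apply_moves(dp=[[-0.004,-0.0055,0.04],[0,0,0.04],[0,0,0.04],[0,0,0.04],[0,0,0.025],[0,0,0.015],[0,0,0.001],[0,0,0],[0,0,0],[0,0,0]], rot=[[0,0,0],[0,0,0],[0,0,0],[0,0,0],[0,0,0],[0,0,0],[0,0,0],[0,0,0],[0,0,0],[0,0,0]], claw=[-0.05,-0.05,-0.05,-0.05,-0.05,-0.05,-0.05,-0.05,-0.05,-0.05])

```text
t: 25.0
ee_pos: [0.589, -0.3226, 0.028]
eef_rot: [-3.14, 0.003, 3.066]
force: [-0.3, 0.5, -0.7]
finger_gap: 0.0462
finger_force: 0.0
```

Call:
apply_moves(dp=[[0,0,0],[0,0,0],[0,0,0],[0,0,0],[0,0,-0.03],[0,0,-0.04],[0,0,-0.04],[0,0,-0.04],[0,0,-0.04],[0,0,0]], rot=[[0,0,0],[0,0,0],[0,0,0],[0,0,0],[0,0,0],[0,0,0],[0,0,0],[0,0,0],[0,0,0],[0,0,0]], claw=[1,1,1,1,1,1,1,1,1,1])

```text
t: 26.0
ee_pos: [0.5907, -0.3239, 0.2228]
eef_rot: [-3.136, 0.01, 3.066]
force: [-0.1, -0.7, -1.6]
finger_gap: 0.0298
finger_force: 39.9
```

Call:
apply_moves(dp=[[0,0,0],[0,0,0],[0,0,0],[0,0,0],[0,0,0],[0,0,0],[0,0,0],[0,0,0],[0,0,0],[0,0,0]], rot=[[0,0,8],[0,0,8],[0,0,8],[0,0,8],[0,0,8],[0,0,8],[0,0,8],[0,0,8],[0,0,8],[0,0,6.7]], claw=[1,1,1,1,1,1,1,1,1,1])

```text
t: 27.0
ee_pos: [0.5862, -0.3212, 0.2123]
eef_rot: [-3.138, -0.003, 1.687]
force: [-0.6, -0.4, -3.1]
finger_gap: 0.0293
finger_force: 39.9
```

```bash
python3 -c "
from h import *
to(.6715,-.0448,.22,97.1)"
```

```text
t 27.0 pos [ 0.5862 -0.3212  0.2123] gap 0.0293 rotvec [-0.22 -0.15 -0.46] | dp if moved after turn [263.8 118.8  -7.7] mm; now [264.7 116.7  -7.5]
```

Call:
apply_moves(dp=[[0.033,0.0146,0],[0.033,0.0146,0],[0.033,0.0146,0],[0.033,0.0146,0],[0.033,0.0146,0],[0.033,0.0146,0],[0.033,0.0146,0],[0.033,0.0146,0],[0,0,0],[0,0,0]], rot=[[0,0,-0.4],[0,0,0],[0,0,0],[0,0,0],[0,0,0],[0,0,0],[0,0,0],[0,0,0],[0,0,0],[0,0,0]], claw=[1,1,1,1,1,1,1,1,1,1])

```text
t: 28.0
ee_pos: [0.6687, -0.0442, 0.2128]
eef_rot: [-3.137, -0.0, 1.701]
force: [0.6, -0.5, -2.9]
finger_gap: 0.0298
finger_force: 39.9
```

Call:
apply_moves(dp=[[0,0,0],[0,0,0],[0,0,0]], rot=[[0,0,0],[0,0,0],[0,0,0]], claw=[1,1,1])

```text
t: 28.3
ee_pos: [0.6695, -0.0464, 0.2154]
eef_rot: [-3.141, 0.0, 1.698]
force: [-0.6, 0.5, -2.1]
finger_gap: 0.0294
finger_force: 39.9
```

```bash
python3 -c "
from h import *
to(.6715,-.0448,.10,97.1)
c=cap('wrist','w4.png')
K,R,t=KRt(c)
for x in bands(c,.2)['blue']: print(x)
for x in bands(c,.044)['blue']: print(x)"
```

```text
t 28.3 pos [ 0.6695 -0.0464  0.2154] gap 0.0294 rotvec [-0.03  0.    0.16] | dp if moved after turn [  1.3   2.1 115.4] mm; now [  1.3   2.2 115.4]
(array([ 60.4, 127.3]), np.int32(27), array([0.5635, 0.0161]))
(array([ 74.8, 131.1]), np.int32(9), array([0.5687, 0.0154]))
(array([ 96. , 171.1]), np.int32(452), array([0.5758, 0.0013]))
(array([321.1, 242.4]), np.int32(2214), array([ 0.666 , -0.0164]))
(array([277.1, 228.2]), np.int32(10), array([ 0.6475, -0.0126]))
(array([304.9, 229.3]), np.int32(12), array([ 0.6588, -0.0117]))
(array([112.1, 254.2]), np.int32(106), array([ 0.5806, -0.0325]))
(array([ 28.1, 345.1]), np.int32(334), array([ 0.5413, -0.0816]))
(array([323.3, 418.5]), np.int32(1961), array([ 0.6787, -0.1052]))
(array([298.1, 408.5]), np.int32(11), array([ 0.6659, -0.1008]))
(array([ 52., 429.]), np.int32(248), array([ 0.5477, -0.1286]))
(array([ 60.4, 127.3]), np.int32(27), array([0.4577, 0.0015]))
(array([ 74.8, 131.1]), np.int32(9), array([0.4688, 0.    ]))
(array([ 96. , 171.1]), np.int32(452), array([ 0.4838, -0.0297]))
(array([321.1, 242.4]), np.int32(2214), array([ 0.6739, -0.067 ]))
(array([277.1, 228.2]), np.int32(10), array([ 0.6349, -0.0591]))
(array([304.9, 229.3]), np.int32(12), array([ 0.6586, -0.057 ]))
(array([112.1, 254.2]), np.int32(106), array([ 0.4939, -0.101 ]))
(array([ 28.1, 345.1]), np.int32(334), array([ 0.4109, -0.2043]))
(array([323.3, 418.5]), np.int32(1961), array([ 0.7006, -0.2542]))
(array([298.1, 408.5]), np.int32(11), array([ 0.6737, -0.2449]))
(array([ 52., 429.]), np.int32(248), array([ 0.4245, -0.3034]))
```

View pics/w4.png

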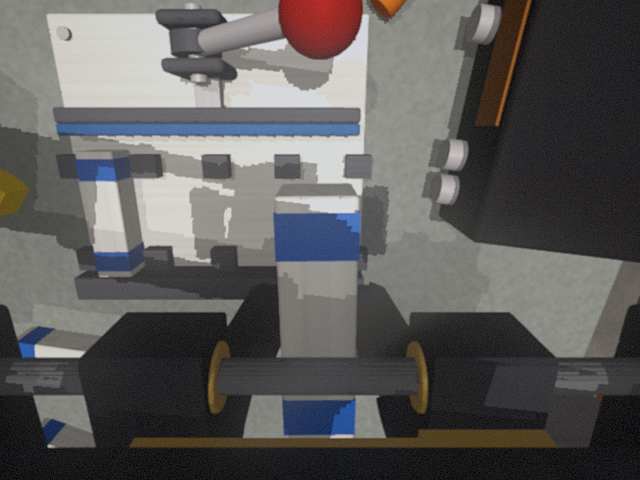

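```bash
cat >> h.py <<'E'
def held(c,zc=.009):
    """centre offset (tool x,y mm) of held bar by its two bands, top face at tcp-zc+.015"""
    o=status.get_obs();R=Ro.from_euler('xyz',o['eef_rot']);z=o['ee_pos'][2]-zc+.015
    p=[(x[2]) for x in bands(c,z)['blue'] if x[1]>1200]
    p=[np.append(q,z) for q in p]; m=np.mean(p,0)
    print('n',len(p),'centre',m.round(4),'L',np.linalg.norm(p[0]-p[1]).round(4),'off tool mm',(R.inv().apply(m-o['ee_pos'])*1e3).round(1))
E
python3 -c "
from h import *
c=cap('wrist')
held(c)
to(.6715,-.0448,.10,97.1)
# wall inner top edge, from bay floor side: print intensity profile down column 185
g=cv2.cvtColor(c['pixels'],cv2.COLOR_RGB2GRAY)
print(g[95:310:1,183].tolist())
for uv in ((183,124),(183,136)): print('jaw',ray(c,uv,.039).round(4))
for uv in ((183,266),(183,278)): print('wall',ray(c,uv,.046).round(4))"
```

```text
n 2 centre [ 0.6704 -0.0468  0.2217] L 0.0761 off tool mm [-0.9  0.6 -6. ]
t 28.4 pos [ 0.6697 -0.0461  0.2157] gap 0.0296 rotvec [0.   0.   0.18] | dp if moved after turn [  1.    1.9 115.7] mm; now [  1.    1.9 115.7]
[213, 210, 211, 212, 213, 214, 214, 215, 215, 215, 216, 207, 158, 102, 101, 109, 104, 102, 103, 106, 101, 104, 105, 104, 104, 102, 95, 86, 88, 107, 110, 113, 114, 111, 112, 113, 114, 106, 109, 98, 98, 144, 191, 199, 196, 193, 200, 211, 213, 210, 208, 207, 208, 212, 215, 212, 212, 212, 213, 204, 171, 150, 151, 154, 152, 149, 150, 153, 146, 144, 150, 149, 149, 147, 147, 151, 151, 151, 150, 147, 147, 172, 206, 216, 213, 212, 212, 213, 213, 210, 210, 209, 214, 213, 214, 215, 213, 212, 210, 209, 209, 209, 213, 215, 212, 215, 212, 212, 211, 214, 213, 212, 208, 212, 212, 211, 210, 210, 212, 213, 212, 212, 211, 213, 211, 211, 212, 211, 213, 212, 210, 212, 210, 213, 212, 213, 213, 212, 212, 211, 206, 202, 196, 197, 194, 193, 192, 196, 195, 195, 195, 193, 192, 194, 197, 196, 197, 195, 195, 194, 192, 193, 181, 137, 116, 120, 120, 122, 119, 116, 112, 72, 55, 58, 55, 55, 57, 62, 52, 57, 52, 59, 58, 57, 58, 58, 58, 60, 61, 58, 58, 57, 56, 56, 64, 78, 82, 78, 80, 82, 83, 84, 81, 75, 100, 126, 130, 124, 127, 121, 117, 117, 119, 116, 117]
jaw [[0.5519 0.0162 0.039 ]]
jaw [[0.5521 0.0069 0.039 ]]
wall [[ 0.5565 -0.1033  0.046 ]]
wall [[ 0.5567 -0.1148  0.046 ]]
```

```bash
python3 -c "
from h import *
c=cap('wrist')
j=ray(c,(183,136),.039)[0];a=ray(c,(183,266),.014)[0];b=ray(c,(183,289.5),.046)[0]
print(j,a,b)
n=np.array([-np.sin(np.radians(7.1)),np.cos(np.radians(7.1)),0])
o=np.array([.6715,-.0448,0])
print([(n@(p-o)).round(4) for p in (j,a,b)])"
```

```text
[0.55212562 0.00699853 0.039     ] [ 0.54544782 -0.11763631  0.014     ] [ 0.55696088 -0.12602851  0.046     ]
[np.float64(0.0662), np.float64(-0.0567), np.float64(-0.0664)]
```

```bash
python3 -c "
from h import *
c=cap('top'); im=cv2.imread('pics/top0.png')
n=np.array([-np.sin(np.radians(7.1)),np.cos(np.radians(7.1)),0]);e=np.array([n[1],-n[0],0])
o=np.array([.6715,-.0448,0])
for lab,z in (('z39',.039),('z46',.046)):
  for k in (-.031,-.155):
    s=np.arange(-.09,.1,.002)
    P=np.array([o+e*k+n*v+[0,0,z] for v in s]);uv=proj(c,P).astype('f4')
    v=cv2.remap(im,uv[:,0].copy(),uv[:,1].copy(),cv2.INTER_LINEAR)[:,0].astype(int)
    print(lab,k,[(int(round(a*1e3)),x.sum()//3,x[0]-x[2]) for a,x in zip(s,v) if a<-.04 or (a>.05 and a<.085)])
w=cap('wrist','w5.png')
cv2.imwrite('pics/w5c.png',cv2.resize(cv2.imread('pics/w5.png')[90:310,30:400],None,fx=2,fy=2,interpolation=cv2.INTER_CUBIC))"
```

```text
z39 -0.031 [(-90, np.int64(125), np.int64(-7)), (-88, np.int64(126), np.int64(-7)), (-86, np.int64(126), np.int64(-7)), (-84, np.int64(124), np.int64(-8)), (-82, np.int64(120), np.int64(-7)), (-80, np.int64(110), np.int64(-6)), (-78, np.int64(101), np.int64(-4)), (-76, np.int64(88), np.int64(-1)), (-74, np.int64(80), np.int64(2)), (-72, np.int64(83), np.int64(3)), (-70, np.int64(85), np.int64(3)), (-68, np.int64(87), np.int64(3)), (-66, np.int64(87), np.int64(4)), (-64, np.int64(84), np.int64(4)), (-62, np.int64(87), np.int64(1)), (-60, np.int64(88), np.int64(1)), (-58, np.int64(87), np.int64(2)), (-56, np.int64(80), np.int64(2)), (-54, np.int64(68), np.int64(2)), (-52, np.int64(74), np.int64(2)), (-50, np.int64(88), np.int64(2)), (-48, np.int64(88), np.int64(3)), (-46, np.int64(86), np.int64(2)), (-44, np.int64(87), np.int64(2)), (-42, np.int64(89), np.int64(3)), (50, np.int64(123), np.int64(4)), (52, np.int64(175), np.int64(7)), (54, np.int64(227), np.int64(8)), (56, np.int64(227), np.int64(7)), (58, np.int64(227), np.int64(8)), (60, np.int64(226), np.int64(7)), (62, np.int64(223),
[... 4156 characters left out ...]
(87), np.int64(2)), (-44, np.int64(88), np.int64(2)), (-42, np.int64(89), np.int64(2)), (50, np.int64(133), np.int64(6)), (52, np.int64(196), np.int64(10)), (54, np.int64(220), np.int64(8)), (56, np.int64(227), np.int64(8)), (58, np.int64(226), np.int64(7)), (60, np.int64(227), np.int64(6)), (62, np.int64(215), np.int64(-1)), (64, np.int64(166), np.int64(-4)), (66, np.int64(97), np.int64(11)), (68, np.int64(71), np.int64(67)), (70, np.int64(89), np.int64(91)), (72, np.int64(98), np.int64(100)), (74, np.int64(96), np.int64(98)), (76, np.int64(93), np.int64(84)), (78, np.int64(82), np.int64(24)), (80, np.int64(81), np.int64(2)), (82, np.int64(83), np.int64(2)), (84, np.int64(84), np.int64(1))]
```

View pics/w5c.png

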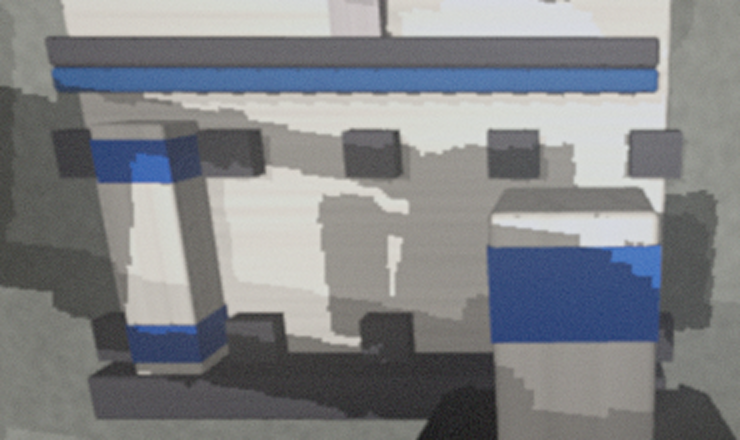

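The crop and the profiles put the wall's inner face at −55 mm and the jaw face at +66 mm, measured from the line of the starting bars. So the starting bars lie against the wall, and the seat line is about 5 mm further towards the jaw. I'll lay the fresh bars there.

Call:
apply_moves(dp=[[0.0065,0.0016,0.04],[0,0,0.04],[0,0,0.04],[0,0,0.03],[0,0,0.01],[0,0,0],[0,0,0],[0,0,0],[0,0,0]], rot=[[0,0,0],[0,0,0],[0,0,0],[0,0,0],[0,0,0],[0,0,0],[0,0,0],[0,0,0],[0,0,0]], claw=[1,1,1,1,1,1,1,1,1])

```text
t: 29.45
ee_pos: [0.6721, -0.0386, 0.0579]
eef_rot: [3.138, 0.001, 1.699]
force: [0.1, 0.3, -2.8]
finger_gap: 0.0296
finger_force: 39.9
```

```bash
python3 -c "
from h import *
to(.6705,-.0395,.042,97.1)"
```

```text
t 29.45 pos [ 0.6721 -0.0386  0.0579] gap 0.0296 rotvec [0.2  0.04 0.25] | dp if moved after turn [-0.7 -1.7 15.9] mm; now [-0.7 -1.8 15.9]
```

Call:
apply_moves(dp=[[-0.0007,-0.0015,0.008],[0,0,0.006],[0,0,0],[0,0,0],[0,0,0]], rot=[[0,0,0],[0,0,0],[0,0,0],[0,0,0],[0,0,0]], claw=[1,1,1,1,1])

```text
t: 29.95
ee_pos: [0.669, -0.0394, 0.0415]
eef_rot: [-3.141, -0.0, 1.699]
force: [-0.2, 0.3, -1.4]
finger_gap: 0.0299
finger_force: 40.0
```

Call:
apply_moves(dp=[[0,0,0],[0,0,0],[0,0,0],[0,0,-0.01],[0,0,-0.04],[0,0,-0.04],[0,0,-0.04],[0,0,-0.04],[0,0,0],[0,0,0]], rot=[[0,0,0],[0,0,0],[0,0,0],[0,0,0],[0,0,0],[0,0,0],[0,0,0],[0,0,0],[0,0,0],[0,0,0]], claw=[-0.14,-0.14,-0.14,-0.14,-0.14,-0.14,-0.14,-0.14,-0.14,-0.14])

```text
t: 30.95
ee_pos: [0.6703, -0.0394, 0.2145]
eef_rot: [3.137, 0.001, 1.699]
force: [-1.1, 0.4, -1.1]
finger_gap: 0.0502
finger_force: 0.0
```

```bash
cat >> h.py <<'E'
_n=np.array([-np.sin(np.radians(7.1)),np.cos(np.radians(7.1))]);_e=np.array([_n[1],-_n[0]])
seats=[np.array([.6710,-.0398])-_e*.062*(3-k) for k in range(4)]
def chk(c):
    for p in pairs(c,.044,'blue'):
        for k,s in enumerate(seats):
            d=p[0]-s
            if np.hypot(*d)<.03: print('bay',k,'off e,n mm',(d@_e*1e3).round(1),(d@_n*1e3).round(1),'ang',p[1].round(1),'L',p[2].round(4))
E
python3 -c "
from h import *
print(np.round(seats,4))
c=cap('wrist','w6.png'); chk(c)
c=cap('top')
for p in pairs(c,.03,'blue'): print('top',p)
to(.434,-.2293,.22,178.4)"
```

```text
[[ 0.4864 -0.0628]
 [ 0.548  -0.0551]
 [ 0.6095 -0.0475]
 [ 0.671  -0.0398]]
bay 3 off e,n mm 3.4 2.8 ang 104.7 L 0.0735
bay 3 off e,n mm -0.5 -1.9 ang 98.4 L 0.0823
bay 3 off e,n mm -8.4 -0.4 ang 87.2 L 0.0803
bay 0 off e,n mm -3.5 -9.1 ang 88.4 L 0.0886
top (array([ 0.43405, -0.2292 ]), np.float64(178.57325189729272), np.float64(0.08032490273881449))
top (array([ 0.431  , -0.36395]), np.float64(162.902541062161), np.float64(0.07993253405216177))
t 31.05 pos [ 0.6683 -0.0393  0.2106] gap 0.0506 rotvec [-7.000e-02 -1.000e-01 -8.105e+01] | dp if moved after turn [ 228.9 -196.5   -9.4] mm; now [-158.5 -256.7   -9. ]
```

View pics/w6.png

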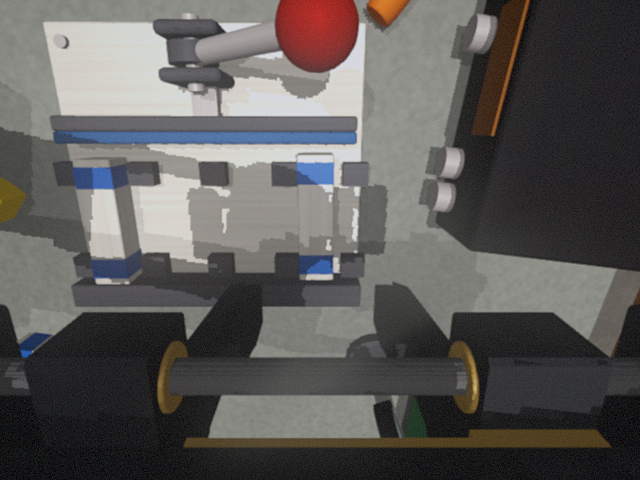

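The bar is seated in bay 3, within about 2 mm of the seat estimate, at (315,215). Next is the bar at (0.434, −0.229).

Call:
apply_moves(dp=[[0,0,0],[0,0,0],[0,0,0],[0,0,0],[0,0,0],[0,0,0],[0,0,0],[0,0,0],[0,0,0],[0,0,0]], rot=[[0,0,-8.1],[0,0,-8.1],[0,0,-8.1],[0,0,-8.1],[0,0,-8.1],[0,0,-8.1],[0,0,-8.1],[0,0,-8.1],[0,0,-8.1],[0,0,-8.1]], claw=[-0.3,-0.3,-0.3,-0.3,-0.3,-0.3,-0.3,-0.3,-0.3,-0.3])

```text
t: 32.05
ee_pos: [0.6677, -0.0392, 0.2086]
eef_rot: [3.141, -0.005, 3.119]
force: [-0.2, -0.3, -0.8]
finger_gap: 0.0571
finger_force: 0.0
```

Call:
apply_moves(dp=[[0.0285,-0.0245,0],[0.0285,-0.0245,0],[0.0285,-0.0245,0],[0.0285,-0.0245,0],[0.0285,-0.0245,0],[0.0285,-0.0245,0],[0.0285,-0.0245,0],[0.0285,-0.0245,0],[0,0,0],[0,0,0]], rot=[[0,0,0],[0,0,0],[0,0,0],[0,0,0],[0,0,0],[0,0,0],[0,0,0],[0,0,0],[0,0,0],[0,0,0]], claw=[-0.3,-0.3,-0.3,-0.3,-0.3,-0.3,-0.3,-0.3,-0.3,-0.3])

```text
t: 33.05
ee_pos: [0.4345, -0.2285, 0.21]
eef_rot: [3.14, -0.002, 3.111]
force: [0.4, 0.5, -0.1]
finger_gap: 0.0577
finger_force: 0.0
```

Call:
apply_moves(dp=[[0,0,0.02],[0,0,0],[0,0,0],[0,0,0]], rot=[[0,0,0],[0,0,0],[0,0,0],[0,0,0]], claw=[-0.3,-0.3,-0.3,-0.3])

```text
t: 33.45
ee_pos: [0.4364, -0.2283, 0.1919]
eef_rot: [3.141, 0.0, 3.114]
force: [0.2, -0.8, -0.0]
finger_gap: 0.0576
finger_force: 0.0
```

```bash
python3 -c "
from h import *
to(.434,-.2295,.024,178.4)
c=cap('wrist')
for p in pairs(c,.03,'blue',.074,.086): print(p)"
```

```text
t 33.45 pos [ 0.4364 -0.2283  0.1919] gap 0.0576 rotvec [0.01 0.   0.02] | dp if moved after turn [  2.4  -1.3 167.9] mm; now [  2.4  -1.3 167.9]
(array([ 0.4306 , -0.36565]), np.float64(162.269006702489), np.float64(0.07979028762951042))
(array([ 0.4338, -0.2308]), np.float64(177.83620133473076), np.float64(0.07945665485030184))
(array([ 0.4994 , -0.05855]), np.float64(106.93633820853171), np.float64(0.08101364082671511))
```

Both views agree, so I'll descend to (0.434, −0.230), grip and lift.

Call:
apply_moves(dp=[[0.0024,-0.0018,0.04],[0,0,0.04],[0,0,0.04],[0,0,0.03],[0,0,0.014],[0,0,0.004],[0,0,0],[0,0,0],[0,0,0]], rot=[[0,0,0],[0,0,0],[0,0,0],[0,0,0],[0,0,0],[0,0,0],[0,0,0],[0,0,0],[0,0,0]], claw=[-0.3,-0.3,-0.3,-0.3,-0.3,-0.3,-0.3,-0.3,-0.3])

```text
t: 34.4
ee_pos: [0.4347, -0.2313, 0.0255]
eef_rot: [-3.14, 0.003, 3.113]
force: [0.3, -0.3, -0.3]
finger_gap: 0.0572
finger_force: 0.0
```

Call:
apply_moves(dp=[[0,0,0],[0,0,0],[0,0,0],[0,0,0],[0,0,-0.03],[0,0,-0.04],[0,0,-0.04],[0,0,-0.04],[0,0,-0.04],[0,0,0]], rot=[[0,0,0],[0,0,0],[0,0,0],[0,0,0],[0,0,0],[0,0,0],[0,0,0],[0,0,0],[0,0,0],[0,0,0]], claw=[1,1,1,1,1,1,1,1,1,1])

```text
t: 35.4
ee_pos: [0.4364, -0.2323, 0.2198]
eef_rot: [-3.136, 0.01, 3.113]
force: [1.7, -1.3, -2.8]
finger_gap: 0.0297
finger_force: 40.0
```

Call:
apply_moves(dp=[[0,0,0],[0,0,0],[0,0,0],[0,0,0],[0,0,0],[0,0,0],[0,0,0],[0,0,0],[0,0,0],[0,0,0]], rot=[[0,0,8.1],[0,0,8.1],[0,0,8.1],[0,0,8.1],[0,0,8.1],[0,0,8.1],[0,0,8.1],[0,0,8.1],[0,0,8.1],[0,0,8.4]], claw=[1,1,1,1,1,1,1,1,1,1])

```text
t: 36.4
ee_pos: [0.4319, -0.2297, 0.2112]
eef_rot: [-3.138, -0.002, 1.688]
force: [-0.9, 0.9, -2.5]
finger_gap: 0.03
finger_force: 40.0
```

```bash
python3 -c "
from h import *
to(.6095,-.0475,.21,97.1)"
```

```text
t 36.4 pos [ 0.4319 -0.2297  0.2112] gap 0.03 rotvec [-0.19 -0.14 -0.39] | dp if moved after turn [158.9 198.7   1.2] mm; now [160.2 197.6   0.9]
```

Call:
apply_moves(dp=[[0.0265,0.033,0],[0.0265,0.033,0],[0.0265,0.033,0],[0.0265,0.033,0],[0.0265,0.033,0],[0.0265,0.033,0],[0,0,0],[0,0,0],[0,0,0],[0,0,0]], rot=[[0,0,-0.3],[0,0,0],[0,0,0],[0,0,0],[0,0,0],[0,0,0],[0,0,0],[0,0,0],[0,0,0],[0,0,0]], claw=[1,1,1,1,1,1,1,1,1,1])

```text
t: 37.4
ee_pos: [0.6082, -0.0485, 0.2128]
eef_rot: [-3.14, -0.0, 1.698]
force: [0.1, -0.4, -3.1]
finger_gap: 0.0298
finger_force: 40.0
```

```bash
python3 -c "
from h import *
to(.6095,-.0475,.058,97.1)
c=cap('wrist');held(c)"
```

```text
t 37.4 pos [ 0.6082 -0.0485  0.2128] gap 0.0298 rotvec [-0.1  -0.01  0.18] | dp if moved after turn [  0.9   1.4 154.8] mm; now [  0.8   1.7 154.8]
n 2 centre [ 0.6084 -0.0506  0.2192] L 0.0768 off tool mm [-2.1 -0.3 -6. ]
```

Call:
apply_moves(dp=[[0.003,0.0015,0.04],[0,0,0.04],[0,0,0.04],[0,0,0.03],[0,0,0.008],[0,0,0],[0,0,0],[0,0,0],[0,0,0]], rot=[[0,0,0],[0,0,0],[0,0,0],[0,0,0],[0,0,0],[0,0,0],[0,0,0],[0,0,0],[0,0,0]], claw=[1,1,1,1,1,1,1,1,1])

```text
t: 38.35
ee_pos: [0.6122, -0.0447, 0.058]
eef_rot: [3.138, 0.001, 1.699]
force: [0.7, -0.4, -2.6]
finger_gap: 0.0297
finger_force: 40.0
```

```bash
python3 -c "
from h import *
to(.6095,-.0455,.042,97.1)"
```

```text
t 38.35 pos [ 0.6122 -0.0447  0.058 ] gap 0.0297 rotvec [0.21 0.05 0.25] | dp if moved after turn [-0.5 -2.8 16. ] mm; now [-0.5 -2.8 16. ]
```

Call:
apply_moves(dp=[[0,-0.0012,0.008],[0,0,0.007],[0,0,0],[0,0,0],[0,0,0]], rot=[[0,0,0],[0,0,0],[0,0,0],[0,0,0],[0,0,0]], claw=[1,1,1,1,1])

```text
t: 38.85
ee_pos: [0.6093, -0.0445, 0.0406]
eef_rot: [-3.141, -0.0, 1.699]
force: [-0.2, 0.1, -2.1]
finger_gap: 0.0298
finger_force: 40.0
```

Call:
apply_moves(dp=[[0,0,0],[0,0,0],[0,0,0],[0,0,-0.01],[0,0,-0.04],[0,0,-0.04],[0,0,-0.04],[0,0,-0.04],[0,0,0],[0,0,0]], rot=[[0,0,0],[0,0,0],[0,0,0],[0,0,0],[0,0,0],[0,0,0],[0,0,0],[0,0,0],[0,0,0],[0,0,0]], claw=[-0.05,-0.05,-0.05,-0.05,-0.05,-0.05,-0.05,-0.05,-0.05,-0.05])

```text
t: 39.85
ee_pos: [0.6104, -0.0447, 0.2133]
eef_rot: [3.137, 0.001, 1.699]
force: [-0.0, -0.9, -0.3]
finger_gap: 0.0465
finger_force: 0.0
```

```bash
python3 -c "
from h import *
c=cap('wrist','w7.png'); chk(c)
c=cap('top')
for p in pairs(c,.03,'blue'): print('top',p)
to(.431,-.364,.21,162.6)"
```

```text
bay 2 off e,n mm 1.0 -0.2 ang 97.6 L 0.0828
bay 0 off e,n mm 0.8 -4.8 ang 99.2 L 0.0744
bay 3 off e,n mm -9.4 -3.8 ang 89.2 L 0.0859
bay 0 off e,n mm 2.7 -9.1 ang 101.6 L 0.0832
top (array([ 0.52535, -0.0068 ]), np.float64(32.83648657307381), np.float64(0.07819366982051683))
top (array([ 0.4893 , -0.07025]), np.float64(85.66870751403927), np.float64(0.08474202027329772))
top (array([ 0.4308 , -0.36465]), np.float64(162.58605599265067), np.float64(0.07986019033285606))
t 39.95 pos [ 0.6084 -0.0445  0.2097] gap 0.0466 rotvec [ -0.08  -0.08 -65.25] | dp if moved after turn [ 7.37e+01 -3.58e+02 -3.00e-01] mm; now [-294.2 -216.8   -0. ]
```

Bay 2 is seated (1.0, −0.2 mm off). The last bar is at (0.431, −0.364).

Call:
apply_moves(dp=[[0,0,0],[0,0,0],[0,0,0],[0,0,0],[0,0,0],[0,0,0],[0,0,0],[0,0,0]], rot=[[0,0,-8.16],[0,0,-8.16],[0,0,-8.16],[0,0,-8.16],[0,0,-8.16],[0,0,-8.16],[0,0,-8.16],[0,0,-8.16]], claw=[-0.3,-0.3,-0.3,-0.3,-0.3,-0.3,-0.3,-0.3])

```text
t: 40.75
ee_pos: [0.6078, -0.0444, 0.2079]
eef_rot: [-3.141, -0.005, 2.844]
force: [0.2, -0.1, -0.8]
finger_gap: 0.0571
finger_force: 0.0
```

Call:
apply_moves(dp=[[0.0092,-0.0447,0],[0.0092,-0.0447,0],[0.0092,-0.0447,0],[0.0092,-0.0447,0],[0.0092,-0.0447,0],[0.0092,-0.0447,0],[0.0092,-0.0447,0],[0.0092,-0.0447,0],[0,0,0],[0,0,0]], rot=[[0,0,0],[0,0,0],[0,0,0],[0,0,0],[0,0,0],[0,0,0],[0,0,0],[0,0,0],[0,0,0],[0,0,0]], claw=[-0.3,-0.3,-0.3,-0.3,-0.3,-0.3,-0.3,-0.3,-0.3,-0.3])

```text
t: 41.75
ee_pos: [0.4309, -0.3638, 0.2086]
eef_rot: [3.139, -0.003, 2.836]
force: [-0.0, 0.2, 1.2]
finger_gap: 0.0572
finger_force: 0.0
```

Call:
apply_moves(dp=[[0,0,0.02],[0,0,0],[0,0,0],[0,0,0]], rot=[[0,0,0],[0,0,0],[0,0,0],[0,0,0]], claw=[-0.3,-0.3,-0.3,-0.3])

```text
t: 42.15
ee_pos: [0.433, -0.3631, 0.1909]
eef_rot: [3.141, -0.0, 2.84]
force: [-0.1, -0.5, 0.5]
finger_gap: 0.0573
finger_force: 0.0
```

```bash
python3 -c "
from h import *
to(.431,-.365,.024,162.6)
c=cap('wrist')
for p in pairs(c,.03,'blue',.074,.086): print(p)"
```

```text
t 42.15 pos [ 0.433  -0.3631  0.1909] gap 0.0573 rotvec [ 0.01 -0.    0.12] | dp if moved after turn [  1.4  -2.5 166.9] mm; now [  1.4  -2.5 166.9]
(array([ 0.4267, -0.3757]), np.float64(164.55016401934347), np.float64(0.08258426000152813))
(array([ 0.42875, -0.36955]), np.float64(155.56748150276752), np.float64(0.08292611168986522))
(array([ 0.43235, -0.3651 ]), np.float64(147.68649712839934), np.float64(0.08081540694694299))
(array([ 0.43055, -0.3673 ]), np.float64(151.6469974131403), np.float64(0.08170097918629864))
(array([ 0.4325 , -0.36985]), np.float64(153.63752586747106), np.float64(0.07589262151223926))
(array([ 0.43195, -0.3727 ]), np.float64(157.94172448082128), np.float64(0.07455742753072966))
(array([ 0.4255 , -0.36745]), np.float64(175.9249320148085), np.float64(0.07739567171360423))
(array([ 0.4254, -0.3602]), np.float64(165.51179677196757), np.float64(0.07994222914079893))
(array([ 0.42755, -0.3613 ]), np.float64(166.31469341062905), np.float64(0.07523596214577175))
(array([ 0.42715, -0.37065]), np.float64(171.5910882673993), np.float64(0.08137481182773938))
(array([ 0.42705, -0.3634 ]), np.float64(161.88513600085966), np.float64(0.08490848014185626))
(array([ 0.4292, -0.3645]), np.float64(162.42419736352358), np.float64(0.08014112552241823))
(array([ 0.4328 , -0.36005]), np.float64(154.43710514675968), np.float64(0.07670886519822852))
(array([ 0.431  , -0.36225]), np.float64(158.48411529050486), np.float64(0.07825298716343036))
```

Shadow splits the bands here, but the cleanest pair (162.4°, 80 mm) agrees with the top view.

Call:
apply_moves(dp=[[0.0018,-0.0022,0.04],[0,0,0.04],[0,0,0.04],[0,0,0.03],[0,0,0.014],[0,0,0.003],[0,0,0],[0,0,0],[0,0,0]], rot=[[0,0,0],[0,0,0],[0,0,0],[0,0,0],[0,0,0],[0,0,0],[0,0,0],[0,0,0],[0,0,0]], claw=[-0.3,-0.3,-0.3,-0.3,-0.3,-0.3,-0.3,-0.3,-0.3])

```text
t: 43.1
ee_pos: [0.4313, -0.3666, 0.0257]
eef_rot: [-3.14, 0.003, 2.839]
force: [-0.1, 1.4, 0.1]
finger_gap: 0.0576
finger_force: 0.0
```

Call:
apply_moves(dp=[[0,0,0],[0,0,0],[0,0,0],[0,0,0],[0,0,-0.03],[0,0,-0.04],[0,0,-0.04],[0,0,-0.04],[0,0,-0.04],[0,0,0]], rot=[[0,0,0],[0,0,0],[0,0,0],[0,0,0],[0,0,0],[0,0,0],[0,0,0],[0,0,0],[0,0,0],[0,0,0]], claw=[1,1,1,1,1,1,1,1,1,1])

```text
t: 44.1
ee_pos: [0.4327, -0.368, 0.2201]
eef_rot: [-3.137, 0.01, 2.838]
force: [0.3, -1.1, -2.7]
finger_gap: 0.0296
finger_force: 40.0
```

Call:
apply_moves(dp=[[0,0,0],[0,0,0],[0,0,0],[0,0,0],[0,0,0],[0,0,0],[0,0,0],[0,0,0],[0,0,0]], rot=[[0,0,8.2],[0,0,8.2],[0,0,8.2],[0,0,8.2],[0,0,8.2],[0,0,8.2],[0,0,8.2],[0,0,8.1],[0,0,0]], claw=[1,1,1,1,1,1,1,1,1])

```text
t: 45.0
ee_pos: [0.4289, -0.3645, 0.211]
eef_rot: [-3.139, -0.003, 1.695]
force: [-0.3, 0.7, -3.5]
finger_gap: 0.0301
finger_force: 40.0
```

```bash
python3 -c "
from h import *
to(.548,-.0551,.21,97.1)"
```

```text
t 45.0 pos [ 0.4289 -0.3645  0.211 ] gap 0.0301 rotvec [-0.15 -0.19  0.01] | dp if moved after turn [292.3 156.4   1. ] mm; now [292.2 156.5   1.5]
```

Call:
apply_moves(dp=[[0.0417,0.0224,0],[0.0417,0.0224,0],[0.0417,0.0224,0],[0.0417,0.0224,0],[0.0417,0.0224,0],[0.0417,0.0224,0],[0.0417,0.0224,0],[0,0,0],[0,0,0],[0,0,0]], rot=[[0,0,0],[0,0,0],[0,0,0],[0,0,0],[0,0,0],[0,0,0],[0,0,0],[0,0,0],[0,0,0],[0,0,0]], claw=[1,1,1,1,1,1,1,1,1,1])

```text
t: 46.0
ee_pos: [0.5485, -0.0569, 0.2126]
eef_rot: [-3.14, -0.0, 1.697]
force: [-0.3, -0.2, -3.4]
finger_gap: 0.0296
finger_force: 40.0
```

```bash
python3 -c "
from h import *
to(.548,-.0551,.058,97.1)
c=cap('wrist');held(c)"
```

```text
t 46.0 pos [ 0.5485 -0.0569  0.2126] gap 0.0296 rotvec [-0.12 -0.    0.12] | dp if moved after turn [  1.8  -0.3 154.6] mm; now [1.800e+00 1.000e-01 1.546e+02]
n 2 centre [ 0.5479 -0.0588  0.2188] L 0.0779 off tool mm [-1.4 -0.7 -6. ]
```

Call:
apply_moves(dp=[[0.0033,-0.001,0.04],[0,0,0.04],[0,0,0.04],[0,0,0.03],[0,0,0.012],[0,0,0.006],[0,0,0.004],[0,0,0],[0,0,0],[0,0,0]], rot=[[0,0,0],[0,0,0],[0,0,0],[0,0,0],[0,0,0],[0,0,0],[0,0,0],[0,0,0],[0,0,0],[0,0,0]], claw=[1,1,1,1,1,1,1,1,1,1])

```text
t: 47.05
ee_pos: [0.5488, -0.0533, 0.0428]
eef_rot: [3.14, 0.001, 1.695]
force: [1.0, 0.3, -3.4]
finger_gap: 0.0299
finger_force: 39.9
```

Call:
apply_moves(dp=[[0,0,0],[0,0,0],[0,0,0],[0,0,-0.01],[0,0,-0.04],[0,0,-0.04],[0,0,-0.04],[0,0,-0.04],[0,0,0],[0,0,0]], rot=[[0,0,0],[0,0,0],[0,0,0],[0,0,0],[0,0,0],[0,0,0],[0,0,0],[0,0,0],[0,0,0],[0,0,0]], claw=[-0.05,-0.05,-0.05,-0.05,-0.05,-0.05,-0.05,-0.05,-0.05,-0.05])

```text
t: 48.05
ee_pos: [0.5489, -0.0533, 0.214]
eef_rot: [3.138, 0.001, 1.695]
force: [-0.8, -0.2, 0.2]
finger_gap: 0.0464
finger_force: 0.0
```

```bash
python3 -c "
from h import *
c=cap('wrist','w8.png'); chk(c)
m,_=masks(c)
for b in blobs(m,400): print(b, ray(c,b[0],.129))
to(.52,.09,.25,97.1)"
```

```text
bay 1 off e,n mm 0.6 -0.5 ang 96.2 L 0.0818
bay 0 off e,n mm -3.8 -2.0 ang 103.8 L 0.0881
bay 0 off e,n mm -4.3 -8.6 ang 105.7 L 0.075
bay 2 off e,n mm -6.8 -2.7 ang 89.1 L 0.0871
(array([556.04456019,  30.9996142 ]), np.int32(5184), array([91, 72], dtype=int32)) [[0.65567712 0.0838338  0.129     ]]
t 48.1 pos [ 0.5477 -0.0532  0.212 ] gap 0.0464 rotvec [0.02 0.01 0.03] | dp if moved after turn [145.5  -9.8 -38. ] mm; now [145.5  -9.7 -38. ]
```

View pics/w8.png

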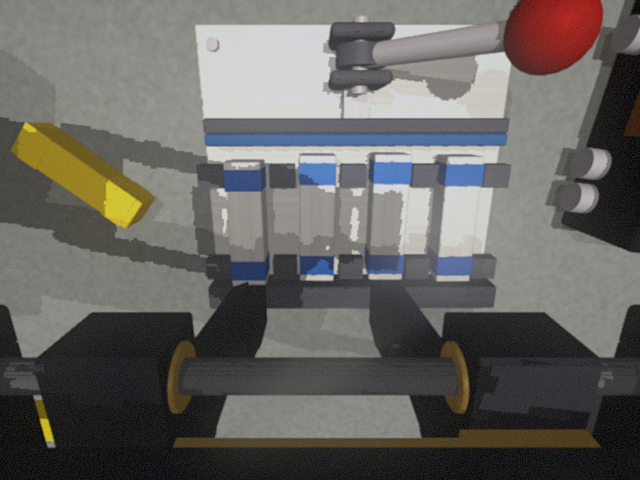

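All four bays hold blue-banded bars, at u≈246, 318, 388 and 463, and the lever ball is at (553,30). I'll turn the gripper to pinch the ball across the cradle's y.

Call:
apply_moves(dp=[[0,0,-0.04],[0,0,0],[0,0,0],[0,0,0],[0,0,0],[0,0,0],[0,0,0],[0,0,0],[0,0,0],[0,0,0]], rot=[[0,0,8.5],[0,0,8.5],[0,0,8.5],[0,0,8.5],[0,0,8.5],[0,0,8.5],[0,0,8.5],[0,0,8.5],[0,0,8.5],[0,0,8.5]], claw=[-0.6,-0.6,-0.6,-0.6,-0.6,-0.6,-0.6,-0.6,-0.6,-0.6])

```text
t: 49.1
ee_pos: [0.5464, -0.053, 0.2489]
eef_rot: [-3.14, 0.005, 0.206]
force: [-0.1, -0.2, 0.0]
finger_gap: 0.071
finger_force: 0.0
```

Call:
apply_moves(dp=[[0,0,0],[0,0,0],[0,0,0]], rot=[[0,0,5],[0,0,0],[0,0,0]], claw=[-0.6,-0.6,-0.6])

```text
t: 49.4
ee_pos: [0.547, -0.0531, 0.2499]
eef_rot: [-3.141, 0.003, 0.127]
force: [0.6, 1.0, 0.3]
finger_gap: 0.0703
finger_force: 0.0
```

```bash
python3 -c "
from h import *
to(.654,.0845,.25,7.1)
for n in ('top','scene'):
  c=cap(n); m,_=masks(c)
  for b in blobs(m,100): print(n,b,ray(c,b[0],.129))
  if n=='top':
    print('tray reds',[p[0].round(3) for p in pairs(c,.035,'red')])"
```

```text
t 49.4 pos [ 0.547  -0.0531  0.2499] gap 0.0703 rotvec [-0.05  0.18  0.16] | dp if moved after turn [ 1.232e+02 -1.233e+02 -1.000e-01] mm; now [ 123.5 -123.    -0.3]
top (array([271.34482759, 183.84236453]), np.int32(203), array([16, 17], dtype=int32)) [[0.65316666 0.08569527 0.129     ]]
tray reds [array([0.59, 0.36]), array([0.557, 0.319]), array([0.521, 0.357]), array([0.455, 0.356])]
scene (array([313.63157895, 304.03349282]), np.int32(209), array([17, 17], dtype=int32)) [[0.65256981 0.08419233 0.129     ]]
scene (array([421.64814815, 402.25925926]), np.int32(108), array([14, 15], dtype=int32)) [[0.62154865 0.40748846 0.129     ]]
```

Ball: (0.653, 0.085, 0.129) from both views. Next I'll go above it.

Call:
apply_moves(dp=[[0.03,-0.03,0],[0.03,-0.03,0],[0.03,-0.03,0],[0.032,-0.033,0],[0,0,0],[0,0,0],[0,0,0]], rot=[[0,0,0],[0,0,0],[0,0,0],[0,0,0],[0,0,0],[0,0,0],[0,0,0]], claw=[-0.6,-0.6,-0.6,-0.6,-0.6,-0.6,-0.6])

```text
t: 50.2
ee_pos: [0.6529, 0.0832, 0.2512]
eef_rot: [3.141, 0.001, 0.125]
force: [0.4, -0.5, 0.0]
finger_gap: 0.0707
finger_force: 0.0
```

```bash
python3 -c "
from h import *
to(.653,.085,.131,7.1)"
```

```text
t 50.2 pos [0.6529 0.0832 0.2512] gap 0.0707 rotvec [0.03 0.08 0.04] | dp if moved after turn [  0.3  -1.8 120.2] mm; now [  0.5  -1.8 120.2]
```

Call:
apply_moves(dp=[[0,-0.0015,0.04],[0,0,0.04],[0,0,0.03],[0,0,0.01],[0,0,0],[0,0,0],[0,0,0]], rot=[[0,0,0],[0,0,0],[0,0,0],[0,0,0],[0,0,0],[0,0,0],[0,0,0]], claw=[-0.6,-0.6,-0.6,-0.6,-0.6,-0.6,-0.6])

```text
t: 50.9
ee_pos: [0.6552, 0.0853, 0.1346]
eef_rot: [3.141, -0.005, 0.124]
force: [0.2, -0.5, 1.1]
finger_gap: 0.0709
finger_force: 0.0
```

Call:
apply_moves(dp=[[0,0,0],[0,0,0],[0,0,0],[0,0,0],[0,0,0],[0,0,0]], rot=[[0,0,0],[0,0,0],[0,0,0],[0,0,0],[0,0,0],[0,0,0]], claw=[1,1,1,1,1,1], grip_force=15)

```text
t: 51.5
ee_pos: [0.6539, 0.0848, 0.1322]
eef_rot: [3.14, -0.001, 0.125]
force: [0.1, -3.9, 3.0]
finger_gap: 0.0428
finger_force: 15.0
```

Call:
apply_moves(dp=[[-0.0085,0,-0.0085],[-0.009,0,-0.008],[-0.01,0,-0.007],[-0.0105,0,-0.0055],[-0.011,0,-0.0045],[-0.0115,0,-0.0037],[-0.012,0,-0.0025],[-0.0118,0,-0.001],[-0.012,0,0],[-0.012,0,0.0012]], rot=[[0,0,0],[0,0,0],[0,0,0],[0,0,0],[0,0,0],[0,0,0],[0,0,0],[0,0,0],[0,0,0],[0,0,0]], claw=[1,1,1,1,1,1,1,1,1,1])

```text
t: 52.5
ee_pos: [0.5462, 0.0712, 0.1716]
eef_rot: [3.14, -0.001, 0.125]
force: [1.6, -5.7, -0.5]
finger_gap: 0.043
finger_force: 15.0
```

Call:
apply_moves(dp=[[-0.0118,0,0.0025],[-0.0115,0,0.0035],[-0.0085,0,0.0035],[-0.008,0,0.004],[0,0,0],[0,0,0]], rot=[[0,0,0],[0,0,0],[0,0,0],[0,0,0],[0,0,0],[0,0,0]], claw=[1,1,1,1,1,1])

```text
t: 53.1
ee_pos: [0.5051, 0.066, 0.1569]
eef_rot: [3.14, 0.003, 0.125]
force: [-1.3, -6.6, 1.4]
finger_gap: 0.0433
finger_force: 15.0
```

```bash
python3 -c "
from h import *
to(.58,.075,.155,7.1)
c=cap('top'); m,_=masks(c)
for b in blobs(m,60): print(b,ray(c,b[0],.155))
c=cap('scene'); m,_=masks(c)
for b in blobs(m,100): print(b,ray(c,b[0],.155))"
```

```text
t 53.1 pos [0.5051 0.066  0.1569] gap 0.0433 rotvec [0.1  0.16 0.05] | dp if moved after turn [75.4  0.4  1.9] mm; now [75.4  0.4  1.7]
(array([185.57142857, 211.5       ]), np.int32(70), array([ 6, 12], dtype=int32)) [[0.58048794 0.29238369 0.155     ]]
(array([155.53521127, 213.42253521]), np.int32(71), array([ 6, 12], dtype=int32)) [[0.57549979 0.36558738 0.155     ]]
(array([156.5, 238.5]), np.int32(72), array([ 6, 12], dtype=int32)) [[0.51414253 0.3622067  0.155     ]]
(array([186.6       , 237.95384615]), np.int32(65), array([ 6, 12], dtype=int32)) [[0.51572606 0.28894348 0.155     ]]
(array([156.5, 263.5]), np.int32(72), array([ 6, 12], dtype=int32)) [[0.45321037 0.361186   0.155     ]]
(array([186.5, 263. ]), np.int32(66), array([ 6, 11], dtype=int32)) [[0.45465264 0.28830991 0.155     ]]
(array([421.64814815, 402.25925926]), np.int32(108), array([14, 15], dtype=int32)) [[0.62952682 0.40926578 0.155     ]]
```

The ball is still held and well past centre (θ≈0.5). I'll open the gripper, let the lever fall, then go up clear.

Call:
apply_moves(dp=[[0,0,0],[0,0,0],[0,0,0],[0,0,0],[0,0,0],[0,0,-0.02],[0,0,-0.04],[0,0,-0.04],[0,0,-0.04],[0,0,0]], rot=[[0,0,0],[0,0,0],[0,0,0],[0,0,0],[0,0,0],[0,0,0],[0,0,0],[0,0,0],[0,0,0],[0,0,0]], claw=[-0.7,-0.7,-0.7,-0.7,-0.7,-0.7,-0.7,-0.7,-0.7,-0.7])

```text
t: 54.2
ee_pos: [0.5101, 0.0675, 0.305]
eef_rot: [3.141, -0.012, 0.125]
force: [0.9, -0.2, 0.1]
finger_gap: 0.0745
finger_force: 0.0
```

Call:
apply_moves(dp=[[0,-0.045,0],[0,-0.045,0],[0,-0.045,0],[0,-0.045,0],[0,-0.045,0],[0,0,0],[0,0,0],[0,0,0],[0,0,0],[0,0,0]], rot=[[0,0,0],[0,0,0],[0,0,0],[0,0,0],[0,0,0],[0,0,0],[0,0,0],[0,0,0],[0,0,0],[0,0,0]], claw=[-0.7,-0.7,-0.7,-0.7,-0.7,-0.7,-0.7,-0.7,-0.7,-0.7])

```text
t: 55.2
ee_pos: [0.479, 0.2891, 0.2977]
eef_rot: [3.141, -0.0, 0.123]
force: [1.0, -1.1, 0.6]
finger_gap: 0.0748
finger_force: 0.0
```

```bash
python3 -c "
from h import *
c=cap('top','t2.png'); chk(c); m,_=masks(c)
for b in blobs(m,60): print(b,ray(c,b[0],.129))
c=cap('scene'); m,_=masks(c)
for b in blobs(m,100): print(b,ray(c,b[0],.129))
pv=np.array([.5631,.0737]);print('clamped ball expected',pv-_e*.09)"
```

```text
bay 3 off e,n mm -5.6 -4.8 ang 96.8 L 0.0797
bay 2 off e,n mm -2.1 -5.1 ang 97.2 L 0.0796
bay 1 off e,n mm -1.1 -5.1 ang 96.8 L 0.0801
bay 0 off e,n mm -0.9 -5.2 ang 97.3 L 0.08
(array([185.75675676, 211.71621622]), np.int32(74), array([ 7, 12], dtype=int32)) [[0.58251793 0.29805184 0.129     ]]
(array([155.48611111, 213.47222222]), np.int32(72), array([ 7, 12], dtype=int32)) [[0.57785363 0.37316481 0.129     ]]
(array([279.72139303, 255.6119403 ]), np.int32(201), array([16, 16], dtype=int32)) [[0.47400156 0.06354761 0.129     ]]
(array([362.75483871, 255.9483871 ]), np.int32(155), array([15, 13], dtype=int32)) [[0.47198245 0.0604468  0.129     ]]
(array([421.74528302, 402.17924528]), np.int32(106), array([14, 15], dtype=int32)) [[0.62127281 0.40750628 0.129     ]]Traceback (most recent call last):
  File "<string>", line 7, in <module>
    pv=np.array([.5631,.0737]);print('clamped ball expected',pv-_e*.09)
                                                                ^^
NameError: name '_e' is not defined. Did you mean: '_'?
```

View pics/t2.png

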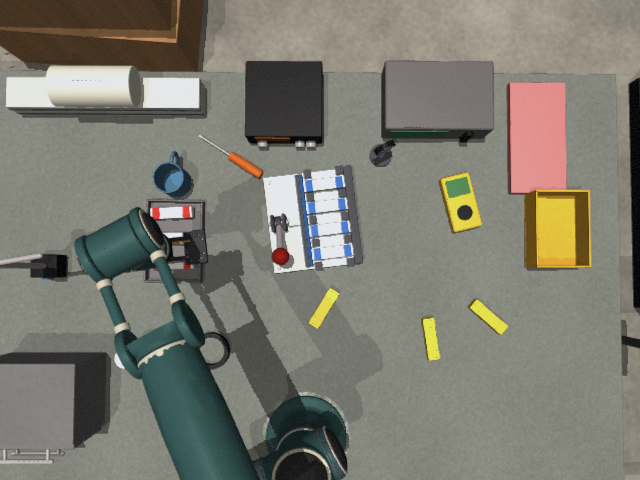

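Ball at (280,255) px, i.e. (0.474, 0.064): that is where the clamped end should be. All four blue bars sit clamped within about 8 mm of their seats, the red bars are in the tray, and the gripper touches nothing.

```bash
python3 -c "
from plant import arm
print(arm.job_done())"
```

```text
the job is handed in; nothing more can be done
None
```

The job is handed in, with no verdict returned: in the last camera check the three used bars were in the tray, the four fresh bars were clamped in their own bays within about 8 mm of the seats, the lever was at the clamped end, and the bystanders were not disturbed.

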